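# Pin the mill carrier and feel the plate gap

### The job

Get the hand mill's plate gap checked: take the loose steel pin out of its block and drop it fully home through the carrier's tongue and the lug below it, and let go of it. Then take the feeler wedge from its stand and slide it straight down between the two mill plates until it drags snugly on both (about 6 N of resistance, not jammed in hard), and finish still gripping it, holding it still at that depth. Leave the glass tumbler and the green mug that stand nearest the mill where they are.

Things in the scene. Friction and masses are not known exactly. Their poses are not given: they have to be found in the camera images.
- mill: fixed base of a cast metal hand mill, 100 (x) x 235 (y) x 12 mm. Origin on the counter; z up; y is the mill's axis, square to the plates' faces, from the pin lug and plate B (-y) to plate A and the side crank (+y). A head with lug, carrier and plates rides on it and floats freely along y, 7 mm either way, so that it centres itself. Nothing on it is higher than 124 mm.
- lug_hole (a point): centre of the upper mouth of the hole in the head's lug (hole 11.5 mm across, through 20 mm of metal, free space below), 84 mm above the counter, x = 0 of the mill, y about -110 mm
- carrier: carrier of plate B with a flat tongue, on the head; stands in place at the start, its hole right over the lug's, but slides back (mill -y) at a push of 0.6 N unless pinned. Origin: centre of the upper mouth of the tongue's hole (11.5 mm wide, tongue 10 mm thick), 95 mm above the counter; axes as the mill's. Its whole top is level with the tongue; the plates' lips are 90 mm off.
- plate_a: upright steel plate on the +y side of the gap, 50 mm wide. Origin: middle of the upper edge of its flat inner face, 112 mm above the counter; the face runs 72 mm down. Above the edge a lip 12 mm high flares out by 7 mm. Set differently each time: the gap between the faces is 4.5 to 6.5 mm. It backs off to +y on a spring, 4.5 N per mm, up to 6 mm. Axes as the mill's.
- plate_b: the facing plate on the -y side, mirror image of plate_a, springing back to -y in the carrier. The wedge goes in midway between the origins of plate_a and plate_b, its broad faces square to the mill's axis.
- pin_block: fixed wooden block 55 x 55 x 58 mm with a hole in which the pin hangs at the start; origin under its centre
- pin: loose steel pin, 90 g: square head 20 x 20 mm, 36 mm tall, on a round shaft 10 mm across, 50 mm long, tapering over its last 16 mm to 4 mm. Origin: centre of the head's underside; z up through the head. At the start upright, hanging by its head from the block's top (origin 58 mm above the counter). Home when the head's underside lies on the tongue.
- blade_stand: fixed wooden stand 70 (x) x 60 (y) x 100 mm tall with a slot in which the feeler wedge hangs at the start; origin under its centre
- blade: feeler wedge, 0.16 kg: steel blade 24 mm wide (x), 90 mm long, pointing down, 3 mm thick (y) at the tip, growing evenly to 13.8 mm at the collar; collar 38 (x) x 32 (y) x 6 mm; upright wooden handle above it 22 (x) x 18 (y) x 54 mm tall. Origin: centre of the collar's underside; z up. At the start upright, hanging by the collar from the stand's top (origin 100 mm above the counter).
- blade_tip (a point): middle of the wedge's lower end, 90 mm below its origin. It first rubs 12 to 30 mm below the plates' edge; the pinned carrier gives up to 1.5 mm; then the drag grows slowly with depth. Snug: each plate squeezes the wedge with about 2 to 8 N, felt as about 4 to 8 N upward on the hand while sliding, tip 25 to 70 mm below the edge, collar clear of the lips.
- tumbler_b: bystander, to be left alone: clear glass tumbler nearest the mill, on the robot side of it, 72 mm across, 100 mm tall; origin under its centre
- mug: bystander, to be left alone: green mug, 80 mm across plus handle, 90 mm tall; origin under its centre
Mind the look-alikes: they are no part of the job. What is shaped like the blade but purple or turquoise is not meant.

How it is judged:
By the outcome, as a careful person would: the job done as asked, in the order asked, and still so for the second after the job is handed in, while the arm keeps its last pose, push and grip.
It also fails if it takes over 64 s, if anything falls off the work surface, if the arm or the gripper's body presses on something with over 40 N, if the wrist force passes 120 N, or if a joint passes its speed limit or range.

### The arm

A 6-joint arm with a two-finger parallel gripper is mounted at the origin on the work surface. World frame = base frame: x ahead of the robot, y to its left, z up, the work surface at z = 0. Lengths are in m, angles in rad, forces in N, time in s.
With the tool pointing down it reaches from about 0.35 to 0.975 m from the base axis. Payload 4.9 kg.
Tool frame: the origin (TCP) lies on the centre line of the jaws, within the pads' length; the fingertips stand 14 mm ahead of it and the grasp point (between the pads) lies 5 mm behind it; y points along the fingers, z is the direction in which the jaws open and shut, and the axes are right-handed (so a half turn about y gives the same grasp; the last joint's range is limited). The gripper opens to 85 mm and grips with 20 to 120 N. Pads are 22 mm wide; open, the fingers measure 114 mm over their backs; the gripper's body (76 mm by 85 mm) begins 54 mm behind the grasp point. The pads swing forward as they close: fully open they stand 13 mm farther back than shut.
Start: joints at [1.195, 0.053, 1.613, -0, 1.476, -0.119], TCP at [0.159, 0.604, 0.245] pointing down, gripper open.
Joint ranges: [-3.01, 3.01], [-1.01, 2.22], [0.06, 2.58], [-1.02, 4.17], [0.09, 2.62], [-3.14, 3.14]. Speed limits (rad/s): [2.57, 2.57, 3.14, 3.14, 3.14, 3.14].

### API

Orientations are given as a rotation vector (axis times angle).
In Python, from station import ctrl gives the robot as it stands.
- The arm moves only by the tool servo_tool, never from a script. Its arguments are lists of equal length, an entry for each row: "delta_pos": the shift along the tool's x, y, z in m, a list of three; "dr": the turn, a rotation vector about the tool's x, y, z in degrees, a list of three; "grip": the opening, from 0 (shut) to 1 (fully open). In form: {"delta_pos": [[x, y, z], ...], "dr": [[rx, ry, rz], ...], "grip": [grip, ...]}. A call has 1 to 5 rows; each row shifts and turns the pose as measured when the row begins, along the tool's axes as they then stand; what a row does not reach is not made up. A row lasts 1/8 s, in which the tool goes at most 62.5 mm and 10.7 degrees, less where a joint would pass 70% of its speed; a pose out of reach is approached as far as the arm can. A call is refused whole if a number of a shift passes 0.0625 or a number of a turn 10.7, either way. A call with a gripper value outside its range is refused whole. The fingers move at their own pace and stop on an object; "grip_force" is the grip in N (left out, the last holds). Time passes only in rows, so rows that do not move let the fingers close. It gives the time, the measured TCP pose, the force and the opening at its end, in the units of the state.
- ctrl.get_obs(): the state, without advancing time (a new reading comes with each control period).
- ctrl.get_image(name): name is "scene" or "top"; returns the picture (400x640x3 uint8, red, green, blue); there is no depth.
- ctrl.camera_params(name): a dict with "fovy" (degrees; the focal length in pixels is half the picture's height over the tangent of half this angle, whatever the lens; pixels are square), "cx", "cy" (the principal point, pixels), "eye" and "rotation" of the camera in the world. Camera axes: x right, y down, z forward; pixel columns grow to the right and rows downward; lengths in m; the calibration is good to about 2 mm. A picture is of the moment at which its call begins. camera_params takes no time and is no camera call.
- ctrl.finish_job(): hands the job in, once; it reports no verdict.
Trained networks look in the newest picture that a camera, given by its name, has taken for a name from the list of things; names that differ only in an ending like _2 or _b are one class to them, and where a whole thing is asked for, a point or a joint stands for the part that bears it (a point fixed in the world has none). Each returns a list of dicts, best first, with "score" (0 to 1); they miss things now and then, are a little off and sometimes report something else, mostly with a low value. They report only what shows in the picture. A call takes as long as a camera call. They do not tell look-alikes from the thing itself.
- ctrl.masks_of(camera, label): "pixels" (400x640 bool, what is visible of it) and "extent" ([left, top, right, bottom] in pixels, round what is visible of it).
The state is a dict: "t": time; "q": joint angles; "dq": joint speeds; "effort": joint torques, N m; "tool_pos": TCP position; "tool_rot": TCP orientation; "contact_force": force on the tool from outside, world axes, zero at the start; "wrist_torque": the same for the moment, N m; "opening": finger opening in m.
Only numpy, scipy, OpenCV 4.12 (cv2) and the standard library are available. Lean on these libraries where they do the work, as an engineer would, in place of code of your own. Each camera call takes 0.05 s, during which the arm holds its last target.

## Working session

There is one attempt and no reset: what is moved stays moved. The work goes in short steps, Python scripts to look and compute and a tool call to move; the robot and the scene stay as the last step left them, time stands still between calls to the robot, and variables do not carry over. Pictures are saved under pics/ and viewed, and the job is handed in when it is done.

Besides the shell and the picture viewer there is one more tool, called after "Emit:" in YAML: its name, and indented under it one key for each argument. servo_tool: Moves the arm, as the interface text tells. Its arguments: {"type":"object","properties":{"delta_pos":{"type":"array","items":{"type":"array","items":{"type":"number"}}},"dr":{"type":"array","items":{"type":"array","items":{"type":"number"}}},"grip":{"type":"array","items":{"type":"number"}},"grip_force":{"type":"number"}},"required":["delta_pos","dr","grip"]}

```bash
ls; mkdir -p pics
python3 - <<'E'
from station import ctrl
import cv2,numpy as np
for n in ("scene","top"):
    im=ctrl.get_image(n); cv2.imwrite(f"pics/{n}0.png",im[:,:,::-1])
    print(n,ctrl.camera_params(n))
print(ctrl.get_obs())
E
```

```text
pics
scene {'fovy': 42.2081678160068, 'cx': 308.0661571534622, 'cy': 195.6997704179815, 'eye': array([ 1.54280533, -0.24399659,  0.82257046]), 'rotation': array([-1.81477414, -1.34374624,  0.74981937])}
top {'fovy': 47.16207144045237, 'cx': 318.55934713584617, 'cy': 199.09095305901087, 'eye': array([0.24525023, 0.04571552, 1.21296745]), 'rotation': array([-2.00658864,  2.21162886, -0.22820432])}
{'t': 0.1, 'q': array([ 1.19498303e+00,  5.33270952e-02,  1.61417480e+00,  1.10584042e-05,
        1.47600612e+00, -1.18992994e-01]), 'dq': array([-1.81047997e-03, -2.06389021e-03, -4.28146247e-03,  2.53764507e-03,
       -1.48327601e-03, -4.23215981e-05]), 'effort': array([-1.23297345e-04, -3.94901383e+01, -3.71365607e+01, -1.62516071e-04,
        3.88324013e-03, -5.82368202e-06]), 'tool_pos': array([0.15854463, 0.60399183, 0.24415264]), 'tool_rot': array([-1.56323416,  0.20203581, -0.20128038]), 'contact_force': array([-0.28153456, -0.44154416, -0.01904517]), 'wrist_torque': array([ 0.00496569, -0.01310978, -0.00213153]), 'opening': 0.08540326388853356}
```

View pics/scene0.png

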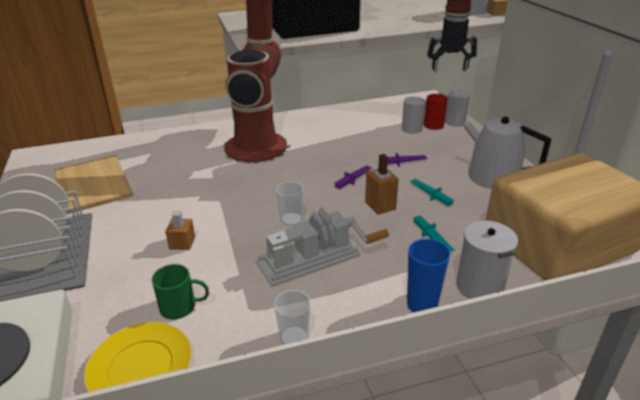

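View pics/top0.png

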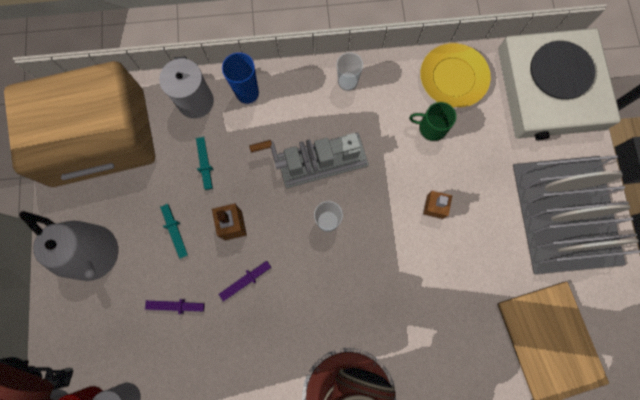

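```bash
cat > h.py <<'E'
import numpy as np,cv2
from scipy.spatial.transform import Rotation as R
from station import ctrl
class Cam:
    def __init__(s,n):
        p=ctrl.camera_params(n); s.f=200/np.tan(np.radians(p['fovy'])/2); s.cx,s.cy=p['cx'],p['cy']
        s.e=np.array(p['eye']); s.r=R.from_rotvec(p['rotation']).as_matrix()
    def proj(s,P):
        c=(np.atleast_2d(P)-s.e)@s.r
        return np.c_[s.cx+s.f*c[:,0]/c[:,2], s.cy+s.f*c[:,1]/c[:,2]]
    def ray(s,u,v):
        return s.r@np.array([(u-s.cx)/s.f,(v-s.cy)/s.f,1])
    def at_z(s,u,v,z):
        d=s.ray(u,v); return s.e+d*(z-s.e[2])/d[2]
def tri(ca,ua,cb,ub):
    da=ca.ray(*ua);da/=np.linalg.norm(da);db=cb.ray(*ub);db/=np.linalg.norm(db)
    A=np.c_[da,-db];t=np.linalg.lstsq(A,cb.e-ca.e,rcond=None)[0]
    p,q=ca.e+da*t[0],cb.e+db*t[1]; return (p+q)/2,np.linalg.norm(p-q)
S=Cam('scene');T=Cam('top')
E
python3 - <<'E'
from h import *
a=cv2.imread('pics/scene0.png');b=cv2.imread('pics/top0.png')
def crop(im,x,y,w,h,k,n): cv2.imwrite(n,cv2.resize(im[y:y+h,x:x+w],None,fx=k,fy=k,interpolation=cv2.INTER_CUBIC))
crop(a,250,200,140,85,5.5,'pics/ms.png');crop(b,245,125,130,65,6,'pics/mt.png')
r=[crop_ for crop_ in (a[200:260,150:210],b[180:230,410:470],a[145:220,350:410],b[195:245,200:260])]
r=[cv2.resize(x,(380,290) ,interpolation=cv2.INTER_CUBIC) for x in r]
cv2.imwrite('pics/blk.png',np.vstack([np.hstack(r[:2]),np.hstack(r[2:])]))
print(S.e,T.e, S.r[:,2],T.r[:,2])
for c in ('scene','top'):
    for l in ('mill','carrier','plate_a','plate_b','pin','pin_block','blade','blade_stand','tumbler_b','mug'):
        m=ctrl.masks_of(c,l)
        for d in m[:5]:
            ys,xs=np.nonzero(d['pixels']); print(c,l,round(d['score'],2),np.round(d['extent']),len(xs),xs.mean().round(1),ys.mean().round(1))
        np.savez(f'm_{c}_{l}.npz',*[d['pixels'] for d in m])
print(ctrl.get_obs()['t'])
E
```

```text
[ 1.54280533 -0.24399659  0.82257046] [0.24525023 0.04571552 1.21296745] [-0.80420089  0.2199929  -0.55214495] [ 0.20944761 -0.0140389  -0.97771908]
scene mill 0.77 [255. 210. 390. 286.] 5115 311.8 246.6
scene carrier 0.56 [266. 210. 330. 261.] 1567 303.8 236.5
scene plate_a 0.81 [310. 209. 331. 247.] 338 319.7 229.6
scene plate_a 0.67 [319. 208. 331. 246.] 283 327.6 223.7
scene plate_b 0.81 [310. 209. 331. 247.] 338 319.7 229.6
scene plate_b 0.67 [319. 208. 331. 246.] 283 327.6 223.7
scene pin 0.56 [171. 209. 184. 225.] 162 177.6 218.5
scene pin_block 0.56 [168. 220. 198. 247.] 768 181.0 234.8
scene blade 0.98 [413. 211. 455. 251.] 405 430.6 230.7
scene blade 0.85 [413. 179. 454. 206.] 399 434.0 192.4
scene blade 0.83 [332. 169. 368. 189.] 359 351.3 177.1
scene blade 0.75 [390. 152. 429. 165.] 320 406.1 158.3
scene blade 0.67 [263. 206. 392. 276.] 3935 314.2 240.3
scene blade_stand 0.86 [362. 169. 398. 213.] 1204 381.2 192.2
scene tumbler_b 0.85 [277. 183. 305. 226.] 990 290.4 202.0
scene mug 0.62 [150. 261. 210. 322.] 2097 175.9 290.9
scene mug 0.45 [320. 209. 331. 249.] 260 327.9 
[... 458 characters left out ...]
6 [218. 212. 234. 234.] 226 224.8 218.8
top pin 0.67 [434. 193. 451. 209.] 104 441.4 201.5
top pin_block 0.86 [425. 193. 450. 218.] 477 435.4 205.8
top pin_block 0.37 [306. 141. 320. 170.] 210 311.7 155.1
top blade 0.92 [145. 300. 204. 313.] 590 174.1 306.2
top blade 0.9 [220. 265. 268. 297.] 502 245.3 280.5
top blade 0.68 [218. 216. 232. 229.] 222 224.8 218.5
top blade 0.63 [198. 137. 212. 187.] 535 203.9 163.4
top blade 0.56 [161. 204. 188. 259.] 630 173.1 230.8
top blade_stand 0.73 [213. 205. 245. 239.] 659 230.4 223.7
top blade_stand 0.55 [251. 132. 368. 186.] 3523 316.7 158.7
top tumbler_b 0.73 [315. 201. 345. 236.] 644 327.9 216.1
top mug 0.77 [407. 102. 456. 142.] 1210 435.0 121.1
1.1
```

View pics/ms.png

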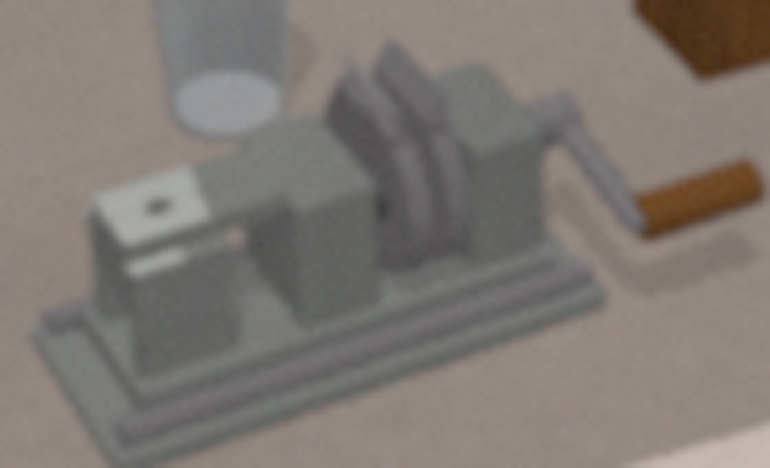

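View pics/mt.png

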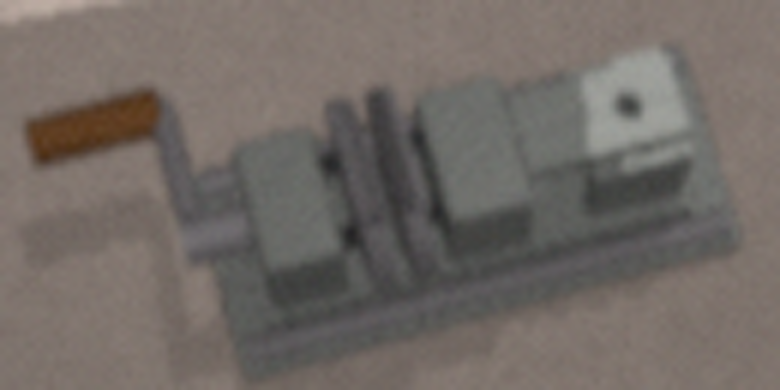

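View pics/blk.png

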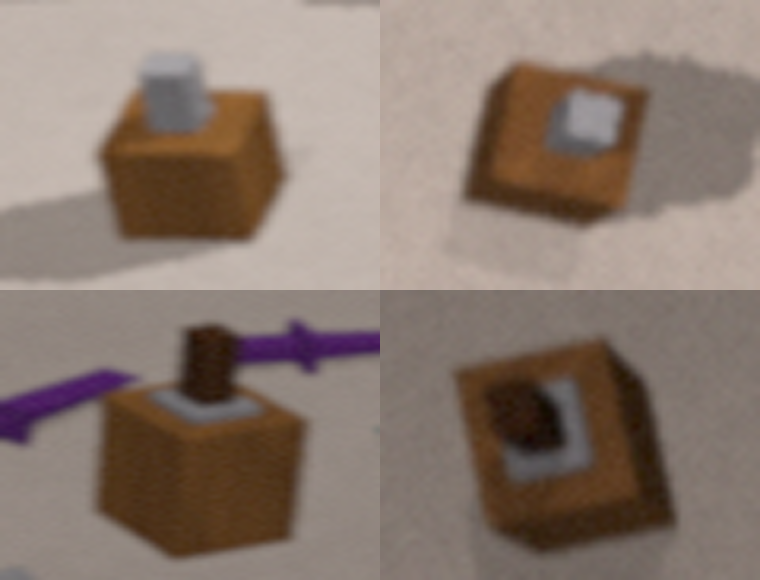

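Run:
```python
from h import *
from scipy.optimize import least_squares
def c(k,ox,oy): return lambda x,y:((x+.5)/k-.5+ox,(y+.5)/k-.5+oy)
ms=c(5.5,250,200);mt=c(6,245,125)
h=tri(S,ms(160,207),T,mt(628,105));print('hole',h)
print('hole z95', S.at_z(*ms(160,207),.095),T.at_z(*mt(628,105),.095))
obs=[(S,ms(118,463),(.05,-.1175,.0)),(S,ms(38,332),(-.05,-.1175,.012)),(S,ms(605,293),(.05,.1175,.012)),
(T,mt(738,240),(-.05,-.1175,.012)),(T,mt(247,377),(-.05,.1175,0.0)),(T,mt(670,43),(.05,-.1175,.012))]
def f(p):
    c_,s_=np.cos(p[2]),np.sin(p[2]);r=[]
    for C,u,P in obs:
        w=[p[0]+c_*P[0]-s_*P[1],p[1]+s_*P[0]+c_*P[1],P[2]]
        r+=list((C.proj(w)[0]-u))
    return r
s=least_squares(f,[.6,.1,0.]);print(s.x,np.round(s.fun.reshape(-1,2),1))
p=s.x;Rz=R.from_euler('z',p[2]).as_matrix()
print('hole pred s=0',Rz@[0,-.110,.095]+[p[0],p[1],0], 'in mill',Rz.T@(h[0]-[p[0],p[1],0]))
# wood block and pin
b1=lambda x,y:((x+.5)/(380/60)-.5+150,(y+.5)/(290/60)-.5+200)
b2=lambda x,y:((x+.5-380)/(380/60)-.5+410,(y+.5)/(290/50)-.5+180)
b3=lambda x,y:((x+.5)/(380/60)-.5+350,(y+.5-290)/(290/75)-.5+145)
b4=lambda x,y:((x+.5-380)/(380/60)-.5+200,(y+.5-290)/(290/50)-.5+195)
# pin block corners
def fit(obs,dims,x0):
    def f(p):
        c_,s_=np.cos(p[2]),np.sin(p[2]);r=[]
        for C,u,P in obs:
            q=np.array(P)*dims
            w=[p[0]+c_*q[0]-s_*q[1],p[1]+s_*q[0]+c_*q[1],q[2]]
            r+=list((C.proj(w)[0]-u))
        return r
    s=least_squares(f,x0);print(s.x,np.degrees(s.x[2]),'\n',np.round(s.fun.reshape(-1,2),1).tolist());return s.x
# scene: near = +x ; left=-y
pb=fit([(S,b1(102,152),(.5,-.5,1)),(S,b1(233,152),(.5,.5,1)),(S,b1(268,95),(-.5,.5,1)),(S,b1(133,93),(-.5,-.5,1)),(S,b1(122,237),(.5,-.5,0)),(S,b1(250,237),(.5,.5,0)),
(T,b2(519,64),(.5,.5,1)),(T,b2(647,92),(.5,-.5,1)),(T,b2(626,207),(-.5,-.5,1)),(T,b2(490,190),(-.5,.5,1))],np.array([.055,.055,.058]),[.5,-.1,0])
pn=tri(S,b1(173,60),T,b2(596,117));print('pin head top centre (z .094)',pn)
st=fit([(S,b3(105,402),(-.5,-.5,1)),(S,b3(188,440),(.5,-.5,1)),(S,b3(303,420),(.5,.5,1)),(S,b3(178,556),(.5,-.5,0)),(S,b3(290,535),(.5,.5,0)),(S,b3(100,510),(-.5,-.5,0)),
(T,b4(457,373),(.5,.5,1)),(T,b4(603,342),(.5,-.5,1)),(T,b4(640,498),(-.5,-.5,1)),(T,b4(492,528),(-.5,.5,1))],np.array([.07,.06,.1]),[.5,.2,0])
print('handle top z~.160', S.at_z(*b3(206,330),.160),T.at_z(*b4(515,410),.160))
print('collar top corners z106:')
for q in [(152,402),(206,424),(268,406)]: print('S',S.at_z(*b3(*q),.106))
for q in [(575,378),(592,464),(512,480)]: print('T',T.at_z(*b4(*q),.106))
```

```text
hole (array([ 0.62576822, -0.0641361 ,  0.09442832]), np.float64(0.00218275117787502))
hole z95 [ 0.62622714 -0.06533696  0.095     ] [ 0.62579335 -0.06301111  0.095     ]
[0.61238459 0.00817805 0.16884358] [[ 1.1  3.6]
 [-0.6 -2.1]
 [ 1.9 -0.4]
 [ 1.   0.7]
 [-0.5  1.1]
 [ 2.   0. ]]
hole pred s=0 [ 0.63086927 -0.10025772  0.095     ] in mill [ 0.00104145 -0.07353484  0.09442832]
[ 0.45153205 -0.28128617 -0.33012962] -18.915034135124777 
 [[-0.7, -0.2], [0.7, -0.0], [0.4, -1.4], [0.4, -1.2], [0.2, 0.6], [1.6, 0.8], [0.2, -0.0], [1.1, -0.1], [0.7, 0.6], [0.9, -1.4]]
pin head top centre (z .094) (array([ 0.45248871, -0.28012414,  0.09566227]), np.float64(4.362384618995873e-05))
[0.45428587 0.26084067 0.14653052] 8.39558044841757 
 [[-0.3, -2.4], [0.1, 0.0], [1.5, -0.3], [-0.3, 1.3], [0.9, 1.0], [-0.9, 0.2], [-0.1, 0.1], [0.6, -0.3], [0.6, -0.0], [-0.1, 0.7]]
handle top z~.160 [0.4538054  0.25726949 0.16      ] [0.45461269 0.26137589 0.16      ]
collar top corners z106:
S [0.45168205 0.23691438 0.106     ]
S [0.48539131 0.24704144 0.106     ]
S [0.47192768 0.28067702 0.106     ]
T [0.47685679 0.24847903 0.106     ]
T [0.4393513  0.24400841 0.106     ]
T [0.43555355 0.27513665 0.106     ]
```

Run:
```python
from h import *
for n,(x,y,w,h) in (('scene',(260,200,90,75)),('top',(270,130,100,60))):
    a=np.mean([ctrl.get_image(n).astype(float) for _ in range(6)],0)
    np.save(f'avg_{n}.npy',a)
    b=cv2.resize(a[y:y+h,x:x+w].astype(np.float32),None,fx=8,fy=8,interpolation=cv2.INTER_LANCZOS4)
    b=np.clip((b-40)*1.6,0,255).astype(np.uint8)[:,:,::-1]
    cv2.imwrite(f'pics/{n}_z.png',b)
```

```text
(no output)
```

View pics/scene_z.png

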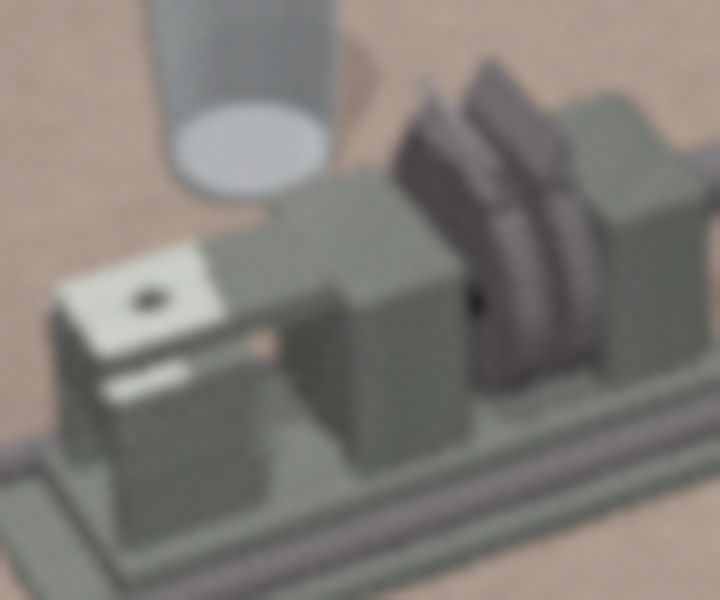

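View pics/top_z.png

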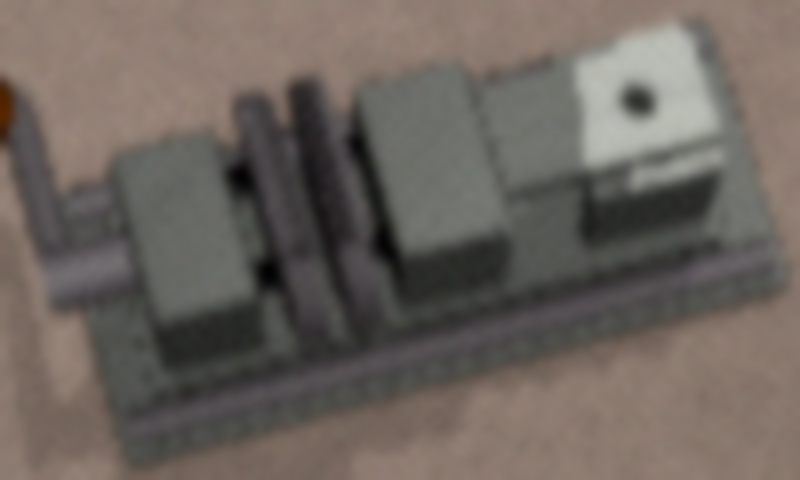

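```bash
cat > ov.py <<'E'
from h import *
def ov(H,yaw,D,g,out,bc=.0735,hS=(0,0),hT=(0,0)):
    Rz=R.from_euler('z',yaw).as_matrix()
    W=lambda P:(Rz@np.array(P,float).T).T+[H[0],H[1],0]
    for n,C,(x,y,w,h),sh in (('scene',S,(260,200,90,75),hS),('top',T,(270,130,100,60),hT)):
        b=cv2.imread(f'pics/{n}_z.png')
        def L(P,col):
            q=C.proj(W(P))+np.array(sh); q=(q+.5-[x,y])*8-.5
            for i in range(len(q)-1): cv2.line(b,tuple(np.round(q[i]).astype(int)),tuple(np.round(q[i+1]).astype(int)),col,1,cv2.LINE_AA)
        t=np.linspace(0,2*np.pi,30)
        L(np.c_[.00575*np.cos(t),.00575*np.sin(t),0*t+.095],(0,0,255))
        for s,col in ((1,(0,255,255)),(-1,(255,255,0))):
            for dy,z in ((0,.112),(.007,.124),(0,.040)):
                L([(-.025,D+s*(g/2+dy),z),(.025,D+s*(g/2+dy),z)],col)
            for x_ in(-.025,.025): L([(x_,D+s*g/2,.04),(x_,D+s*g/2,.112),(x_,D+s*(g/2+.007),.124)],col)
        for z in (.012,): L([(a,bc+c,z) for a,c in ((-.05,-.1175),(.05,-.1175),(.05,.1175),(-.05,.1175),(-.05,-.1175))],(0,255,0))
        cv2.imwrite(f'pics/{out}_{n}.png',b)
E
python3 - <<'E'
from ov import *
ov((.626,-.0642),.169,.090,.0055,'o1')
b=np.hstack([cv2.resize(cv2.imread('pics/o1_scene.png'),(0,0),fx=.6,fy=.6)])
E
```

```text
(no output)
```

View pics/o1_scene.png

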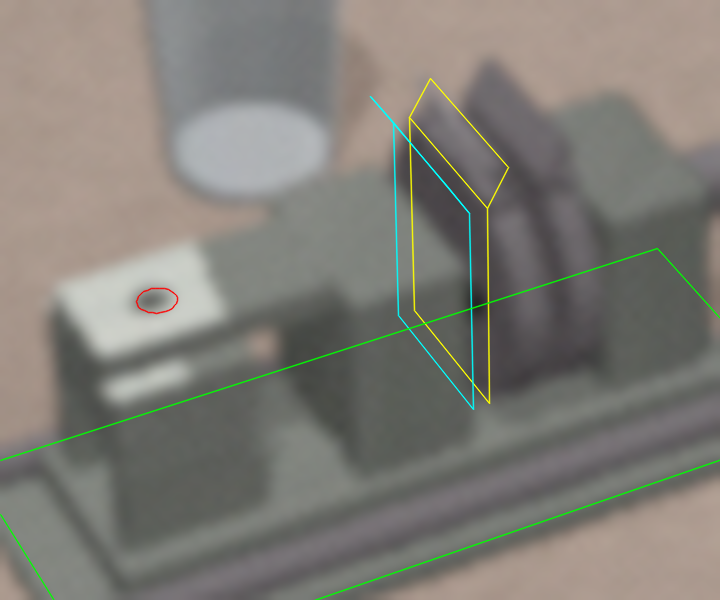

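View pics/o1_top.png

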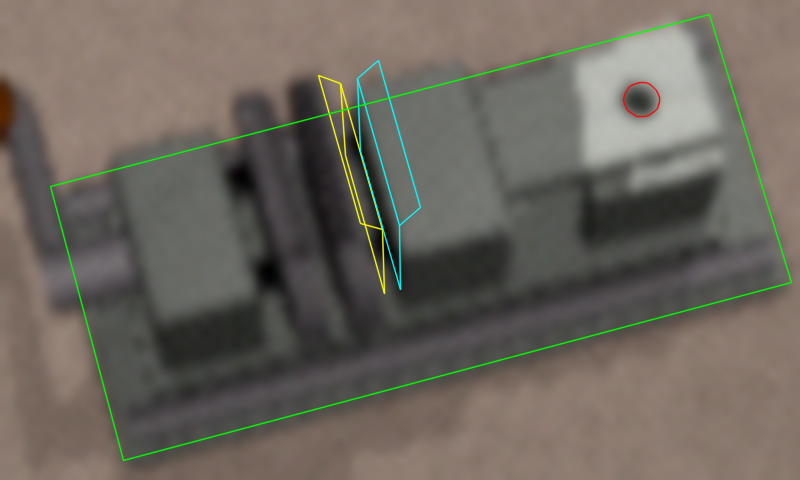

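Run:
```python
from ov import *
ov((.626,-.0642),.169,.110,.0055,'o2',bc=.0735,hS=(-.4,0),hT=(-.3,0))
```

```text
(no output)
```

View pics/o2_scene.png

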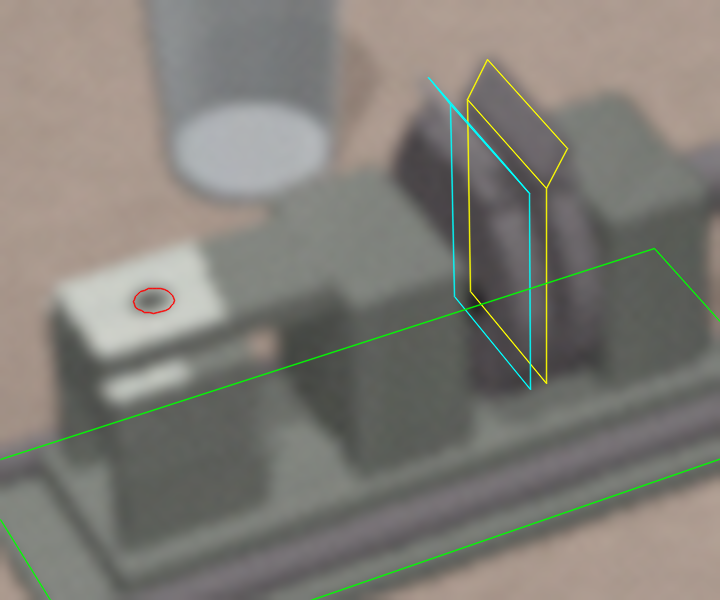

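View pics/o2_top.png

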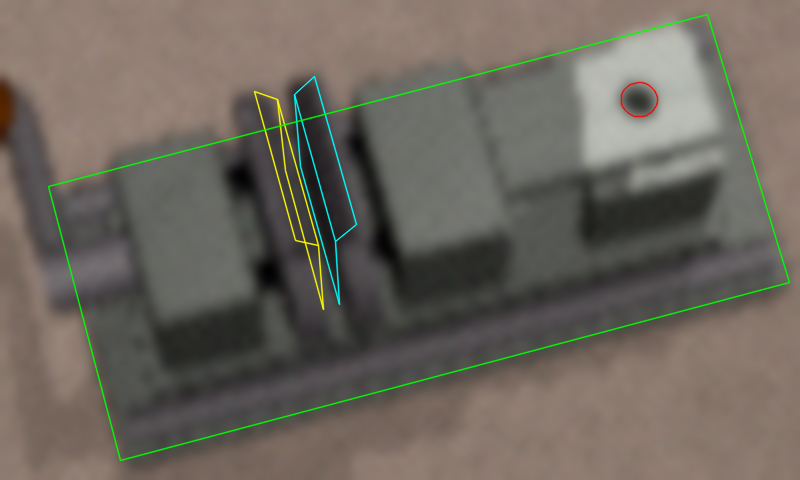

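```bash
cat > plan.py <<'E'
from h import *
import sys
def state():
    o=ctrl.get_obs(); return o
def tgt_rot(a):
    return np.array([[np.sin(a),0,np.cos(a)],[-np.cos(a),0,np.sin(a)],[0,-1,0]])
def plan(pos,a_deg,step=.06):
    o=ctrl.get_obs();M=R.from_rotvec(o['tool_rot']).as_matrix();p=np.array(o['tool_pos'])
    z=M[:,2];cur=np.degrees(np.arctan2(z[1],z[0]))
    d=(a_deg-cur+90)%180-90; G=tgt_rot(np.radians(cur+d))
    rv=np.degrees(R.from_matrix(M.T@G).as_rotvec()); dp=np.array(pos)-p
    print('t',round(o['t'],2),'pos',p.round(4),'jaw',round(cur,1),'tilt',np.degrees(np.arccos(-M[2,1])).round(2),'F',np.round(o['contact_force'],1),'open',round(o['opening'],4),'q',np.round(o['q'],2))
    print('dworld',dp.round(4),'tool dp',(M.T@dp).round(4),'dr',rv.round(2),'rows', max(np.abs(M.T@dp).max()/.0625,np.abs(rv).max()/10.7).round(1))
    return M
if __name__=='__main__':
    v=[float(x) for x in sys.argv[1:]]; plan(v[:3],v[3])
E
python3 - <<'E'
from h import *
for n,(C) in (('scene',S),('top',T)):
    for l in ('tumbler_b','mug'):
        m=np.load(f'm_{n}_{l}.npz')['arr_0'];ys,xs=np.nonzero(m)
        print(n,l,C.at_z(xs.mean(),ys.mean(),.05 if l!='mug' else .045).round(3))
E
python3 plan.py .4522 -.2807 .2 -18.9; python3 plan.py .4522 -.2807 .2 71.1
```

```text
scene tumbler_b [0.432 0.011 0.05 ]
scene mug [ 0.676 -0.307  0.045]
top tumbler_b [0.447 0.009 0.05 ]
top mug [ 0.679 -0.305  0.045]
t 1.7 pos [0.1587 0.6045 0.2453] jaw 75.3 tilt 0.0 F [ 0.  -0.1 -0.1] open 0.0854 q [ 1.19  0.05  1.61 -0.    1.48 -0.12]
dworld [ 0.2935 -0.8852 -0.0453] tool dp [ 0.5086  0.0453 -0.7816] dr [  0.   -85.81   0.  ] rows 12.5
t 1.7 pos [0.1587 0.6045 0.2453] jaw 75.3 tilt 0.0 F [ 0.  -0.1 -0.1] open 0.0854 q [ 1.19  0.05  1.61 -0.    1.48 -0.12]
dworld [ 0.2935 -0.8852 -0.0453] tool dp [ 0.5086  0.0453 -0.7816] dr [-0.    4.19  0.  ] rows 12.5
```

```bash
cat > rows.py <<'E'
from plan import *
def rows(wps, step=.05, rstep=9):
    # wps: list of (x,y,z,jawdeg absolute continuous) 
    o=ctrl.get_obs();M=R.from_rotvec(o['tool_rot']).as_matrix();p=np.array(o['tool_pos']);cur=np.degrees(np.arctan2(M[1,2],M[0,2]))
    first=True
    out=[];dr=[]
    for w in wps:
        n=int(np.ceil(max(np.linalg.norm(np.array(w[:3])-p)/step,abs(w[3]-cur)/rstep,1)))
        p0,c0=p.copy(),cur
        for i in range(1,n+1):
            q=p0+(np.array(w[:3])-p0)*i/n; c=c0+(w[3]-c0)*i/n
            G=tgt_rot(np.radians(c))
            out.append((M.T@(q-p)).round(4).tolist()); dr.append((np.degrees(R.from_matrix(M.T@G).as_rotvec())).round(1).tolist())
            p,cur,M=q,c,G
    print('t',round(o['t'],2),'pos',o['tool_pos'].round(4),'F',np.round(o['contact_force'],1),'open',round(o['opening'],4))
    for i in range(0,len(out),5): print(out[i:i+5],'\n ',dr[i:i+5])
if __name__=='__main__':
    rows([tuple(float(v) for v in a.split(',')) for a in sys.argv[1:]])
E
python3 rows.py .42,.42,.25,50 .5,.1,.25,15 .4522,-.2807,.2,-18.9
```

```text
t 1.7 pos [0.1587 0.6045 0.2453] F [ 0.  -0.1 -0.1] open 0.0854
[[0.0428, -0.0007, -0.016], [0.0437, -0.0007, -0.0133], [0.0445, -0.0007, -0.0105], [0.045, -0.0007, -0.0077], [0.0454, -0.0007, -0.0048]] 
  [[-0.0, 3.6, 0.0], [0.0, 3.6, 0.0], [0.0, 3.6, 0.0], [0.0, 3.6, 0.0], [0.0, 3.6, 0.0]]
[[0.0456, -0.0007, -0.002], [0.0457, -0.0007, 0.0009], [0.0381, 0.0, -0.0277], [0.0404, 0.0, -0.0242], [0.0424, 0.0, -0.0206]] 
  [[0.0, 3.6, 0.0], [0.0, 3.6, 0.0], [0.0, 5.0, 0.0], [0.0, 5.0, 0.0], [0.0, 5.0, 0.0]]
[[0.044, 0.0, -0.0169], [0.0453, 0.0, -0.013], [0.0463, 0.0, -0.009], [0.0469, 0.0, -0.0049], [0.0444, 0.0063, -0.0181]] 
  [[0.0, 5.0, 0.0], [0.0, 5.0, 0.0], [0.0, 5.0, 0.0], [0.0, 5.0, 0.0], [0.0, 4.2, 0.0]]
[[0.0456, 0.0063, -0.0148], [0.0466, 0.0062, -0.0113], [0.0473, 0.0063, -0.0079], [0.0478, 0.0063, -0.0044], [0.048, 0.0062, -0.0008]] 
  [[0.0, 4.2, 0.0], [0.0, 4.2, 0.0], [0.0, 4.2, 0.0], [0.0, 4.2, 0.0], [0.0, 4.2, 0.0]]
[[0.0479, 0.0063, 0.0027], [0.0476, 0.0063, 0.0063]] 
  [[0.0, 4.2, 0.0], [0.0, 4.2, 0.0]]
```

Emit:
servo_tool:
  delta_pos:
    - [0.043, -0.001, -0.016]
    - [0.044, -0.001, -0.013]
    - [0.045, -0.001, -0.01]
    - [0.045, -0.001, -0.008]
    - [0.046, -0.001, -0.005]
  dr:
    - [0, 3.6, 0]
    - [0, 3.6, 0]
    - [0, 3.6, 0]
    - [0, 3.6, 0]
    - [0, 3.6, 0]
  grip: [1, 1, 1, 1, 1]
  grip_force: 40

```text
t: 2.33
tool_pos: [0.3492, 0.4702, 0.2506]
tool_rot: [-1.522, 0.45, -0.45]
contact_force: [0.6, 1.1, -0.7]
opening: 0.0859
```

Emit:
servo_tool:
  delta_pos:
    - [0.046, -0.001, -0.002]
    - [0.046, 0, 0.001]
    - [0.038, 0, -0.028]
    - [0.04, 0, -0.024]
    - [0.042, 0, -0.021]
  dr:
    - [0, 3.6, 0]
    - [0, 3.6, 0]
    - [0, 5, 0]
    - [0, 5, 0]
    - [0, 5, 0]
  grip: [1, 1, 1, 1, 1]

```text
t: 2.95
tool_pos: [0.4615, 0.2739, 0.252]
tool_rot: [-1.431, 0.759, -0.761]
contact_force: [0.5, 0.1, -0.7]
opening: 0.0854
```

```bash
python3 rows.py .5,.1,.25,15 .4522,-.2807,.2,-18.9
```

```text
t 2.95 pos [0.4615 0.2739 0.252 ] F [ 0.5  0.1 -0.7] open 0.0854
[[0.0414, 0.0004, -0.0164], [0.0426, 0.0005, -0.0129], [0.0436, 0.0005, -0.0093], [0.0442, 0.0005, -0.0056], [0.0444, 0.0063, -0.0181]] 
  [[-0.2, 4.8, -0.0], [0.0, 4.8, 0.0], [0.0, 4.8, 0.0], [0.0, 4.8, 0.0], [0.0, 4.2, 0.0]]
[[0.0456, 0.0063, -0.0148], [0.0466, 0.0062, -0.0113], [0.0473, 0.0063, -0.0079], [0.0478, 0.0063, -0.0044], [0.048, 0.0062, -0.0008]] 
  [[0.0, 4.2, 0.0], [0.0, 4.2, 0.0], [0.0, 4.2, 0.0], [0.0, 4.2, 0.0], [0.0, 4.2, 0.0]]
[[0.0479, 0.0063, 0.0027], [0.0476, 0.0063, 0.0063]] 
  [[0.0, 4.2, 0.0], [0.0, 4.2, 0.0]]
```

Emit:
servo_tool:
  delta_pos:
    - [0.0414, 0, -0.0164]
    - [0.0426, 0, -0.013]
    - [0.0436, 0, -0.009]
    - [0.044, 0, -0.006]
    - [0.044, 0.006, -0.018]
  dr:
    - [0, 4.8, 0]
    - [0, 4.8, 0]
    - [0, 4.8, 0]
    - [0, 4.8, 0]
    - [0, 4.2, 0]
  grip: [1, 1, 1, 1, 1]

```text
t: 3.58
tool_pos: [0.4938, 0.0453, 0.2471]
tool_rot: [-1.28, 1.076, -1.083]
contact_force: [-0.7, -0.1, 0.6]
opening: 0.0854
```

Emit:
servo_tool:
  delta_pos:
    - [0.0456, 0.006, -0.0148]
    - [0.0466, 0.006, -0.011]
    - [0.047, 0.006, -0.008]
    - [0.048, 0.006, -0.004]
    - [0.048, 0.006, -0.001]
  dr:
    - [0, 4.2, 0]
    - [0, 4.2, 0]
    - [0, 4.2, 0]
    - [0, 4.2, 0]
    - [0, 4.2, 0]
  grip: [0.7, 0.7, 0.7, 0.7, 0.7]

```text
t: 4.2
tool_pos: [0.4587, -0.1996, 0.217]
tool_rot: [-1.095, 1.351, -1.362]
contact_force: [0.1, 0.5, 1.1]
opening: 0.0596
```

```bash
python3 rows.py .4522,-.2807,.18,-18.9;python3 plan.py .4522 -.2807 .18 -18.9
```

```text
t 4.2 pos [ 0.4587 -0.1996  0.217 ] F [0.1 0.5 1.1] open 0.0596
[[0.0404, 0.0184, 0.0049], [0.04, 0.0185, 0.0076]] 
  [[-0.6, 3.6, -0.2], [0.0, 3.6, 0.0]]
t 4.2 pos [ 0.4587 -0.1996  0.217 ] jaw -11.8 tilt 0.64 F [0.1 0.5 1.1] open 0.0596 q [-0.56 -0.24  1.93  0.01  1.44 -0.36]
dworld [-0.0065 -0.0811 -0.037 ] tool dp [0.0808 0.0369 0.0098] dr [-0.6   7.13 -0.22] rows 1.3
```

Emit:
servo_tool:
  delta_pos:
    - [0.0404, 0.018, 0.005]
    - [0.04, 0.018, 0.0076]
    - [0, 0, 0]
  dr:
    - [-0.6, 3.6, -0.2]
    - [0, 3.6, 0]
    - [0, 0, 0]
  grip: [0.6, 0.6, 0.6]

```text
t: 4.58
tool_pos: [0.4508, -0.2863, 0.1804]
tool_rot: [-1.028, 1.454, -1.457]
contact_force: [0.3, 0.3, -0.1]
opening: 0.0514
```

```bash
python3 plan.py .4522 -.2807 .078 -18.9
python3 - <<'E'
from h import *
a=ctrl.get_image('scene');b=ctrl.get_image('top')
a=cv2.resize(a[180:255,140:220],(400,375),interpolation=cv2.INTER_CUBIC);b=cv2.resize(b[155:230,400:480],(400,375),interpolation=cv2.INTER_CUBIC)
cv2.imwrite('pics/pre.png',np.hstack([a,b])[:,:,::-1])
E
```

```text
t 4.58 pos [ 0.4508 -0.2863  0.1804] jaw -19.5 tilt 0.08 F [ 0.3  0.3 -0.1] open 0.0514 q [-0.71 -0.12  1.89 -0.    1.37 -0.36]
dworld [ 0.0014  0.0056 -0.1024] tool dp [-0.0058  0.1024 -0.0007] dr [-0.07 -0.61  0.03] rows 1.6
```

View pics/pre.png

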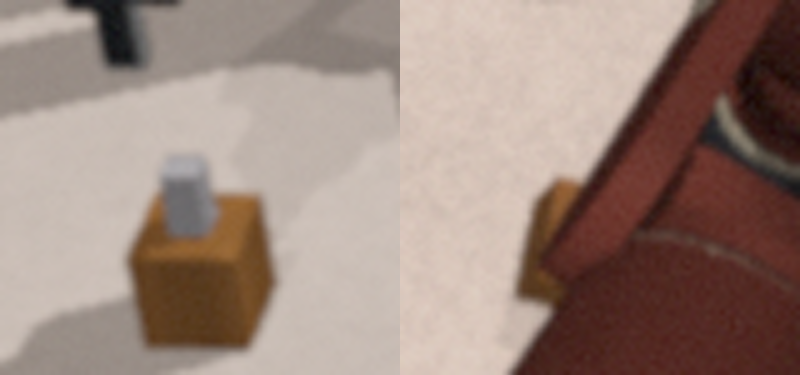

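Emit:
servo_tool:
  delta_pos:
    - [-0.006, 0.04, -0.0007]
    - [0, 0.03, 0]
    - [0, 0, 0]
  dr:
    - [0, -0.6, 0]
    - [0, 0, 0]
    - [0, 0, 0]
  grip: [0.6, 0.6, 0.6]

```text
t: 5.05
tool_pos: [0.4563, -0.2768, 0.1145]
tool_rot: [-1.035, 1.432, -1.449]
contact_force: [0.5, -0.5, -0.3]
opening: 0.0514
```

```bash
python3 plan.py .4522 -.2807 .078 -18.9
python3 - <<'E'
from h import *
a=ctrl.get_image('scene');b=ctrl.get_image('top')
a=cv2.resize(a[180:255,140:220],(400,375),interpolation=cv2.INTER_CUBIC);b=cv2.resize(b[155:230,400:480],(400,375),interpolation=cv2.INTER_CUBIC)
cv2.imwrite('pics/pre2.png',np.hstack([a,b])[:,:,::-1])
E
```

```text
t 5.05 pos [ 0.4563 -0.2768  0.1145] jaw -18.4 tilt 0.6 F [ 0.5 -0.5 -0.3] open 0.0514 q [-0.69 -0.05  1.95  0.    1.24 -0.36]
dworld [-0.0041 -0.0039 -0.0365] tool dp [ 0.0049  0.0365 -0.003 ] dr [-0.59  0.5   0.12] rows 0.6
```

View pics/pre2.png

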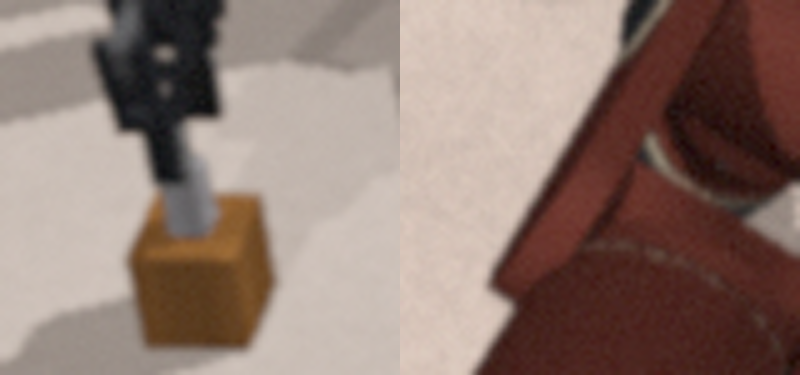

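Emit:
servo_tool:
  delta_pos:
    - [0.005, 0, -0.003]
    - [0, 0, 0]
  dr:
    - [-0.6, 0.5, 0]
    - [0, 0, 0]
  grip: [0.6, 0.6]

```text
t: 5.4
tool_pos: [0.4549, -0.2832, 0.121]
tool_rot: [-1.034, 1.438, -1.458]
contact_force: [-0.3, 0.1, 0.1]
opening: 0.0511
```

```bash
python3 plan.py .4522 -.2807 .078 -18.9
```

```text
t 5.4 pos [ 0.4549 -0.2832  0.121 ] jaw -18.9 tilt 0.64 F [-0.3  0.1  0.1] open 0.0511 q [-0.69 -0.06  1.94 -0.    1.25 -0.36]
dworld [-0.0027  0.0025 -0.043 ] tool dp [-0.0017  0.043  -0.0037] dr [-0.54 -0.01  0.35] rows 0.7
```

Emit:
servo_tool:
  delta_pos:
    - [-0.001, 0.018, -0.003]
    - [0, 0.01, 0]
    - [0, 0, 0]
  dr:
    - [-0.5, 0, 0.3]
    - [0, 0, 0]
    - [0, 0, 0]
  grip: [0.6, 0.6, 0.6]

```text
t: 5.78
tool_pos: [0.4524, -0.2817, 0.0917]
tool_rot: [-1.034, 1.447, -1.449]
contact_force: [0.1, -0.6, 0.4]
opening: 0.0511
```

```bash
python3 plan.py .4522 -.2807 .078 -18.9
```

```text
t 5.78 pos [ 0.4524 -0.2817  0.0917] jaw -18.9 tilt 0.07 F [ 0.1 -0.6  0.4] open 0.0511 q [-0.7  -0.02  1.95 -0.    1.2  -0.37]
dworld [-0.0002  0.001  -0.0137] tool dp [-0.0009  0.0137 -0.0005] dr [-0.05 -0.03  0.05] rows 0.2
```

Emit:
servo_tool:
  delta_pos:
    - [0, 0.008, 0]
    - [0, 0.006, 0]
    - [0, 0, 0]
    - [0, 0, 0]
  dr:
    - [0, 0, 0]
    - [0, 0, 0]
    - [0, 0, 0]
    - [0, 0, 0]
  grip: [0.6, 0.6, 0.6, 0.0]

```text
t: 6.28
tool_pos: [0.4523, -0.2816, 0.0763]
tool_rot: [-1.035, 1.448, -1.449]
contact_force: [-0.5, 0.2, -0.4]
opening: 0.0343
```

Emit:
servo_tool:
  delta_pos:
    - [0, 0, 0]
    - [0, 0, 0]
    - [0, 0, 0]
    - [0, 0, 0]
  dr:
    - [0, 0, 0]
    - [0, 0, 0]
    - [0, 0, 0]
    - [0, 0, 0]
  grip: [0, 0, 0, 0]

```text
t: 6.78
tool_pos: [0.4525, -0.2817, 0.0767]
tool_rot: [-1.034, 1.447, -1.449]
contact_force: [-0.3, 0.9, -1.6]
opening: 0.0192
```

```bash
python3 plan.py .4522 -.2807 .078 -18.9
```

```text
t 6.78 pos [ 0.4525 -0.2817  0.0767] jaw -18.9 tilt 0.07 F [-0.3  0.9 -1.6] open 0.0192 q [-0.7   0.    1.96 -0.    1.18 -0.37]
dworld [-0.0003  0.001   0.0013] tool dp [-0.0008 -0.0013 -0.0006] dr [-0.05 -0.03  0.04] rows 0.0
```

Emit:
servo_tool:
  delta_pos:
    - [0, -0.02, 0]
    - [0, -0.03, 0]
    - [0, -0.045, 0]
    - [0, -0.045, 0]
    - [0, 0, 0]
  dr:
    - [0, 0, 0]
    - [0, 0, 0]
    - [0, 0, 0]
    - [0, 0, 0]
    - [0, 0, 0]
  grip: [0, 0, 0, 0, 0]

```text
t: 7.4
tool_pos: [0.4516, -0.281, 0.2194]
tool_rot: [-1.035, 1.45, -1.447]
contact_force: [-0.3, -0.4, -0.8]
opening: 0.0192
```

```bash
python3 rows.py .626,-.0642,.22,9.7
```

```text
t 7.4 pos [ 0.4516 -0.281   0.2194] F [-0.3 -0.4 -0.8] open 0.0192
[[-0.0436, -0.0001, 0.0158], [-0.0421, -0.0001, 0.0193], [-0.0404, -0.0001, 0.0228], [-0.0384, -0.0001, 0.0261], [-0.0361, -0.0001, 0.0292]] 
  [[0.1, -4.8, -0.0], [0.0, -4.8, 0.0], [0.0, -4.8, 0.0], [0.0, -4.8, 0.0], [0.0, -4.8, 0.0]]
[[-0.0335, -0.0001, 0.0321]] 
  [[0.0, -4.8, 0.0]]
```

Emit:
servo_tool:
  delta_pos:
    - [-0.0436, 0, 0.016]
    - [-0.042, 0, 0.019]
    - [-0.04, 0, 0.023]
    - [-0.038, 0, 0.026]
    - [-0.036, 0, 0.029]
  dr:
    - [0, -4.8, 0]
    - [0, -4.8, 0]
    - [0, -4.8, 0]
    - [0, -4.8, 0]
    - [0, -4.8, 0]
  grip: [0, 0, 0, 0, 0]

```text
t: 8.02
tool_pos: [0.5959, -0.0972, 0.212]
tool_rot: [-1.257, 1.147, -1.132]
contact_force: [-0.8, -1.1, -1.2]
opening: 0.0193
```

Emit:
servo_tool:
  delta_pos:
    - [-0.0255, 0, 0.0241]
    - [0, 0, 0]
  dr:
    - [0, -4, 0]
    - [0, 0, 0]
  grip: [0, 0]

```text
t: 8.28
tool_pos: [0.6176, -0.0656, 0.2075]
tool_rot: [-1.292, 1.095, -1.071]
contact_force: [-0.7, -0.6, -0.6]
opening: 0.0192
```

```bash
python3 plan.py .626 -.0642 .185 9.7
```

```text
t 8.28 pos [ 0.6176 -0.0656  0.2075] jaw 9.8 tilt 0.91 F [-0.7 -0.6 -0.6] open 0.0192 q [-0.23  0.08  1.65  0.    1.43 -0.4 ]
dworld [ 0.0084  0.0014 -0.0225] tool dp [0.0002 0.0224 0.0088] dr [ 0.82  0.13 -0.4 ] rows 0.4
```

Emit:
servo_tool:
  delta_pos:
    - [0, 0.018, 0.0088]
    - [0, 0, 0]
    - [0, 0, 0]
  dr:
    - [0.8, 0.1, -0.4]
    - [0, 0, 0]
    - [0, 0, 0]
  grip: [0, 0, 0]

```text
t: 8.65
tool_pos: [0.6239, -0.0651, 0.1861]
tool_rot: [-1.288, 1.089, -1.082]
contact_force: [-0.6, -0.6, -0.3]
opening: 0.0194
```

```bash
python3 plan.py .626 -.0642 .18 9.7
python3 - <<'E'
from h import *
a=ctrl.get_image('scene');b=ctrl.get_image('top')
a=cv2.resize(a[180:260,250:330],(400,400),interpolation=cv2.INTER_CUBIC);b=cv2.resize(b[110:190,300:380],(400,400),interpolation=cv2.INTER_CUBIC)
cv2.imwrite('pics/ph.png',np.hstack([a,b])[:,:,::-1])
E
```

```text
t 8.65 pos [ 0.6239 -0.0651  0.1861] jaw 9.6 tilt 0.33 F [-0.6 -0.6 -0.3] open 0.0194 q [-0.22  0.1   1.66 -0.    1.38 -0.39]
dworld [ 0.0021  0.0009 -0.0061] tool dp [-0.0005  0.0061  0.0023] dr [ 0.32 -0.09 -0.05] rows 0.1
```

View pics/ph.png

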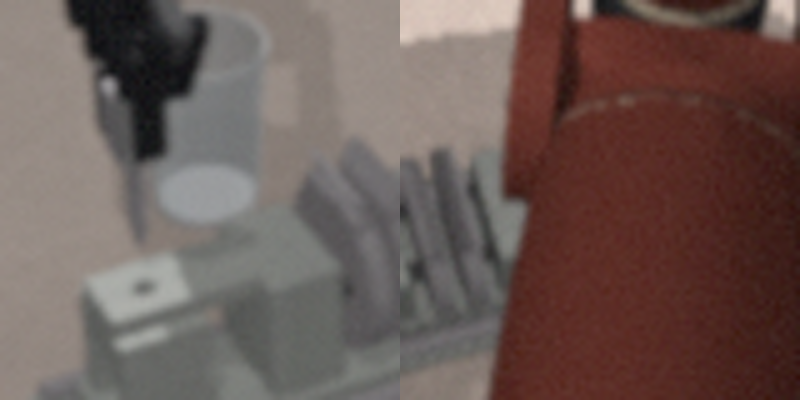

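Run:
```python
from h import *
im=np.mean([ctrl.get_image('scene').astype(float) for _ in range(4)],0).astype(np.uint8)
b=cv2.resize(im[210:250,255:305],None,fx=14,fy=14,interpolation=cv2.INTER_CUBIC)[:,:,::-1].copy()
o=ctrl.get_obs();M=R.from_rotvec(o['tool_rot']).as_matrix();p=o['tool_pos']
def mk(P,col,rad):
    t=np.linspace(0,2*np.pi,20)
    q=S.proj(P+np.c_[rad*np.cos(t),rad*np.sin(t),0*t]); q=((q+.5-[255,210])*14-.5).astype(int)
    cv2.polylines(b,[q],True,col,1)
for d,r in ((.0187,.005),(.0527,.005),(.0687,.002)): mk(p+M[:,1]*d,(0,255,255),r)
mk(np.array([.626,-.0642,.095]),(0,0,255),.00575)
print(p,S.proj(p+M[:,1]*.0687),S.proj([.626,-.0642,.095]))
cv2.imwrite('pics/ph2.png',b)
```

```text
[ 0.62449923 -0.06465507  0.1867612 ] [[278.19479152 228.56453798]] [[279.14459212 237.07281411]]
```

View pics/ph2.png

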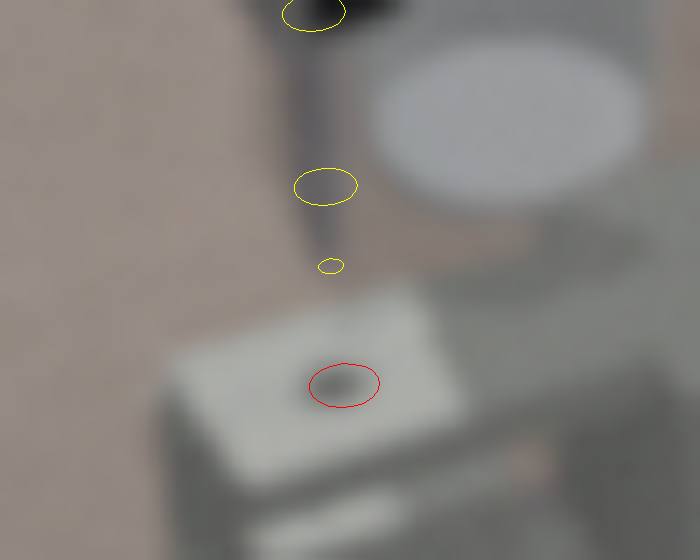

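Emit:
servo_tool:
  delta_pos:
    - [-0.0004, 0.01, 0.0018]
    - [0, 0.006, 0]
    - [0, 0, 0]
  dr:
    - [0.2, 0, 0]
    - [0, 0, 0]
    - [0, 0, 0]
  grip: [0, 0, 0]

```text
t: 9.32
tool_pos: [0.6262, -0.064, 0.1698]
tool_rot: [-1.284, 1.085, -1.084]
contact_force: [0.3, -0.7, -2.1]
opening: 0.0193
```

```bash
python3 plan.py .626 -.0642 .165 9.7
```

```text
t 9.32 pos [ 0.6262 -0.064   0.1698] jaw 9.6 tilt 0.03 F [ 0.3 -0.7 -2.1] open 0.0193 q [-0.22  0.12  1.67  0.    1.35 -0.39]
dworld [-0.0002 -0.0002 -0.0048] tool dp [ 0.0002  0.0048 -0.0002] dr [ 0.02 -0.05 -0.02] rows 0.1
```

Aligned; insert.

Emit:
servo_tool:
  delta_pos:
    - [0, 0.006, 0]
    - [0, 0.006, 0]
    - [0, 0.006, 0]
  dr:
    - [0, 0, 0]
    - [0, 0, 0]
    - [0, 0, 0]
  grip: [0, 0, 0]

```text
t: 9.7
tool_pos: [0.6264, -0.0641, 0.1511]
tool_rot: [-1.284, 1.084, -1.084]
contact_force: [-1.3, -0.6, 0.5]
opening: 0.0197
```

```bash
python3 plan.py .626 -.0642 .165 9.7
python3 - <<'E'
from h import *
a=ctrl.get_image('scene');cv2.imwrite('pics/i1.png',cv2.resize(a[190:260,240:340],None,fx=7,fy=7,interpolation=cv2.INTER_CUBIC)[:,:,::-1])
E
```

```text
t 9.7 pos [ 0.6264 -0.0641  0.1511] jaw 9.7 tilt 0.02 F [-1.3 -0.6  0.5] open 0.0197 q [-0.22  0.14  1.68 -0.    1.32 -0.39]
dworld [-0.0004 -0.0001  0.0139] tool dp [-0.     -0.0139 -0.0004] dr [ 0.   -0.05  0.02] rows 0.2
```

View pics/i1.png

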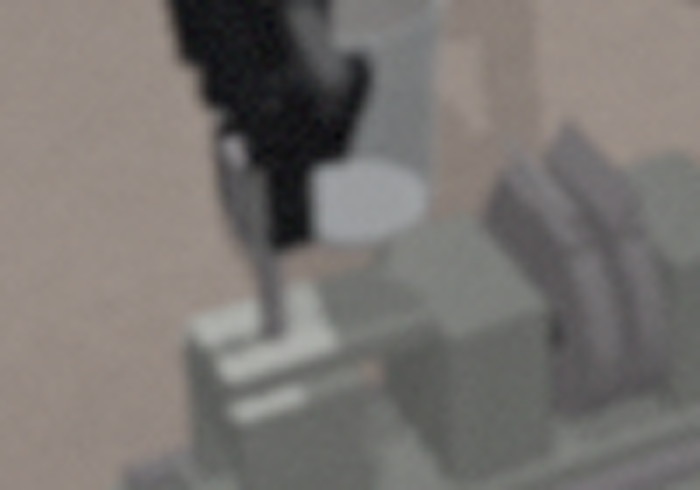

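Emit:
servo_tool:
  delta_pos:
    - [0, 0.006, -0.0004]
    - [0, 0.006, 0]
    - [0, 0.006, 0]
  dr:
    - [0, 0, 0]
    - [0, 0, 0]
    - [0, 0, 0]
  grip: [0, 0, 0]

```text
t: 10.12
tool_pos: [0.6255, -0.0641, 0.1311]
tool_rot: [-1.285, 1.085, -1.084]
contact_force: [0.7, -0.1, -1.0]
opening: 0.0195
```

```bash
python3 plan.py .626 -.0642 .1137 9.7
```

```text
t 10.12 pos [ 0.6255 -0.0641  0.1311] jaw 9.6 tilt 0.06 F [ 0.7 -0.1 -1. ] open 0.0195 q [-0.22  0.16  1.7  -0.    1.29 -0.39]
dworld [ 0.0005 -0.0001 -0.0174] tool dp [0.0001 0.0174 0.0005] dr [ 0.06 -0.05 -0.02] rows 0.3
```

Emit:
servo_tool:
  delta_pos:
    - [0, 0.006, 0.0002]
    - [0, 0.006, 0]
    - [0, 0.003, 0]
  dr:
    - [0, 0, 0]
    - [0, 0, 0]
    - [0, 0, 0]
  grip: [0, 0, 0]

```text
t: 10.5
tool_pos: [0.6254, -0.064, 0.1144]
tool_rot: [-1.285, 1.086, -1.083]
contact_force: [-0.3, -0.2, -1.0]
opening: 0.0195
```

```bash
python3 plan.py .626 -.0642 .1137 9.7
```

```text
t 10.5 pos [ 0.6254 -0.064   0.1144] jaw 9.6 tilt 0.11 F [-0.3 -0.2 -1. ] open 0.0195 q [-0.22  0.17  1.71  0.    1.26 -0.39]
dworld [ 0.0006 -0.0002 -0.0007] tool dp [0.0003 0.0007 0.0006] dr [ 0.1  -0.06 -0.04] rows 0.0
```

Emit:
servo_tool:
  delta_pos:
    - [0, 0.0015, 0]
    - [0, 0.001, 0]
  dr:
    - [0, 0, 0]
    - [0, 0, 0]
  grip: [0, 0]

```text
t: 10.75
tool_pos: [0.6256, -0.0643, 0.1135]
tool_rot: [-1.286, 1.086, -1.083]
contact_force: [-4.5, 0.0, 6.6]
opening: 0.0198
```

Emit:
servo_tool:
  delta_pos:
    - [0, 0, 0]
    - [0, 0, 0]
    - [0, 0, 0]
    - [0, 0, 0]
  dr:
    - [0, 0, 0]
    - [0, 0, 0]
    - [0, 0, 0]
    - [0, 0, 0]
  grip: [0, 0.55, 0.55, 0.55]

```text
t: 11.25
tool_pos: [0.6263, -0.0642, 0.1136]
tool_rot: [-1.284, 1.084, -1.084]
contact_force: [-0.2, 0.8, 0.2]
opening: 0.047
```

```bash
python3 plan.py .626 -.0642 .1137 9.7
```

```text
t 11.25 pos [ 0.6263 -0.0642  0.1136] jaw 9.6 tilt 0.01 F [-0.2  0.8  0.2] open 0.047 q [-0.22  0.18  1.71 -0.    1.26 -0.39]
dworld [-0.0003 -0.      0.0001] tool dp [-0.     -0.0001 -0.0003] dr [-0.01 -0.05  0.01] rows 0.0
```

Emit:
servo_tool:
  delta_pos:
    - [0, -0.02, 0]
    - [0, -0.04, 0]
    - [0, -0.05, 0]
    - [0, -0.045, 0]
  dr:
    - [0, 0, 0]
    - [0, 0, 0]
    - [0, 0, 0]
    - [0, 0, 0]
  grip: [0.55, 0.55, 0.6, 0.6]

```text
t: 11.75
tool_pos: [0.6245, -0.0637, 0.2718]
tool_rot: [-1.287, 1.089, -1.08]
contact_force: [-0.1, 0.6, -0.0]
opening: 0.0511
```

```bash
python3 - <<'E'
from h import *
a=ctrl.get_image('scene');cv2.imwrite('pics/i2.png',cv2.resize(a[190:280,250:370],None,fx=6,fy=6,interpolation=cv2.INTER_CUBIC)[:,:,::-1])
E
python3 rows.py .52,.15,.26,8.4 .4542,.2605,.26,8.4
```

```text
t 11.8 pos [ 0.6274 -0.0642  0.2804] F [ 0.9 -0.4  4.6] open 0.0511
[[-0.0459, 0.0039, -0.014], [-0.0458, 0.0041, -0.0142], [-0.0457, 0.0041, -0.0144], [-0.0457, 0.0041, -0.0146], [-0.0456, 0.0041, -0.0148]] 
  [[-0.3, 0.3, 0.1], [0.0, 0.3, 0.0], [0.0, 0.3, 0.0], [0.0, 0.3, 0.0], [0.0, 0.3, 0.0]]
[[-0.0396, 0.0, -0.0163], [-0.0396, 0.0, -0.0163], [-0.0396, 0.0, -0.0163]] 
  [[0.0, 0.0, 0.0], [0.0, 0.0, 0.0], [0.0, 0.0, 0.0]]
```

View pics/i2.png

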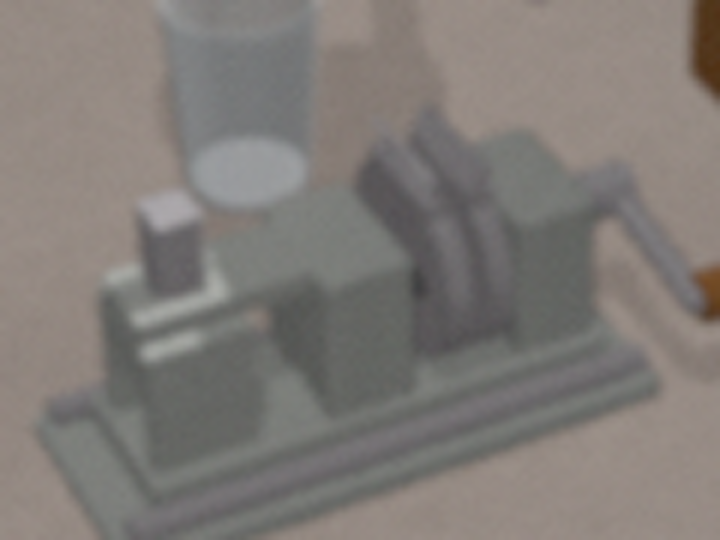

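```bash
python3 rows.py .4545,.2605,.22,98.4
```

```text
t 11.8 pos [ 0.6274 -0.0642  0.2804] F [ 0.9 -0.4  4.6] open 0.0511
[[-0.0349, 0.0059, -0.0116], [-0.0363, 0.006, -0.0061], [-0.0368, 0.006, -0.0004], [-0.0364, 0.006, 0.0053], [-0.0352, 0.006, 0.0108]] 
  [[-0.3, -8.9, 0.1], [0.0, -8.9, 0.0], [0.0, -8.9, 0.0], [0.0, -8.9, 0.0], [0.0, -8.9, 0.0]]
[[-0.0331, 0.006, 0.0161], [-0.0302, 0.006, 0.021], [-0.0266, 0.006, 0.0254], [-0.0223, 0.006, 0.0292], [-0.0176, 0.006, 0.0323]] 
  [[0.0, -8.9, 0.0], [0.0, -8.9, 0.0], [0.0, -8.9, 0.0], [0.0, -8.9, 0.0], [0.0, -8.9, 0.0]]
```

Emit:
servo_tool:
  delta_pos:
    - [-0.035, 0.004, -0.0116]
    - [-0.036, 0.005, -0.006]
    - [-0.037, 0.006, 0]
    - [-0.036, 0.006, 0.005]
    - [-0.035, 0.006, 0.011]
  dr:
    - [-0.3, -8.9, 0]
    - [0, -8.9, 0]
    - [0, -8.9, 0]
    - [0, -8.9, 0]
    - [0, -8.9, 0]
  grip: [0.6, 0.6, 0.6, 0.6, 0.6]

```text
t: 12.42
tool_pos: [0.5421, 0.099, 0.2646]
tool_rot: [-1.516, 0.457, -0.49]
contact_force: [0.6, -0.1, 0.6]
opening: 0.051
```

```bash
python3 rows.py .4545,.2605,.22,98.4
```

```text
t 12.43 pos [0.5421 0.099  0.2646] F [ 0.6 -0.1  0.6] open 0.051
[[-0.0329, 0.0084, 0.0165], [-0.0299, 0.0089, 0.0213], [-0.0264, 0.0089, 0.0256], [-0.0223, 0.0089, 0.0292], [-0.0176, 0.0089, 0.0322]] 
  [[-0.4, -8.6, 1.1], [0.0, -8.6, 0.0], [0.0, -8.6, 0.0], [0.0, -8.6, 0.0], [0.0, -8.6, 0.0]]
```

Emit:
servo_tool:
  delta_pos:
    - [-0.033, 0.0084, 0.0165]
    - [-0.03, 0.009, 0.021]
    - [-0.026, 0.009, 0.0256]
    - [-0.022, 0.009, 0.029]
    - [-0.0176, 0.009, 0.032]
  dr:
    - [-0.4, -8.6, 1.1]
    - [0, -8.6, 0]
    - [0, -8.6, 0]
    - [0, -8.6, 0]
    - [0, -8.6, 0]
  grip: [0.6, 0.6, 0.6, 0.6, 0.6]

```text
t: 13.05
tool_pos: [0.4521, 0.2645, 0.2268]
tool_rot: [-1.564, -0.144, 0.124]
contact_force: [-0.5, -0.2, 0.5]
opening: 0.0513
```

```bash
python3 plan.py .4545 .2605 .20 98.4
```

```text
t 13.05 pos [0.4521 0.2645 0.2268] jaw 99.8 tilt 0.76 F [-0.5 -0.2  0.5] open 0.0513 q [ 0.39 -0.19  1.87 -0.    1.44 -1.35]
dworld [ 0.0024 -0.004  -0.0268] tool dp [ 0.0013  0.0269 -0.0044] dr [-0.09  1.39  0.75] rows 0.4
```

Emit:
servo_tool:
  delta_pos:
    - [0.0013, 0.02, -0.0044]
    - [0, 0, 0]
    - [0, 0, 0]
  dr:
    - [0, 1.4, 0.7]
    - [0, 0, 0]
    - [0, 0, 0]
  grip: [0.6, 0.6, 0.6]

```text
t: 13.42
tool_pos: [0.4545, 0.2614, 0.2085]
tool_rot: [-1.565, -0.118, 0.112]
contact_force: [-0.0, 0.8, 0.2]
opening: 0.051
```

```bash
python3 plan.py .4545 .2605 .126 98.4
python3 - <<'E'
from h import *
a=ctrl.get_image('scene');b=ctrl.get_image('top')
a=cv2.resize(a[140:220,340:420],(400,400),interpolation=cv2.INTER_CUBIC);b=cv2.resize(b[180:260,190:270],(400,400),interpolation=cv2.INTER_CUBIC)
cv2.imwrite('pics/pb.png',np.hstack([a,b])[:,:,::-1])
E
```

```text
t 13.43 pos [0.4545 0.2614 0.2085] jaw 98.4 tilt 0.23 F [-0.   0.8  0.2] open 0.051 q [ 0.38 -0.17  1.89  0.    1.42 -1.34]
dworld [ 0.     -0.0009 -0.0825] tool dp [-0.0004  0.0825 -0.001 ] dr [-0.12  0.    0.2 ] rows 1.3
```

View pics/pb.png

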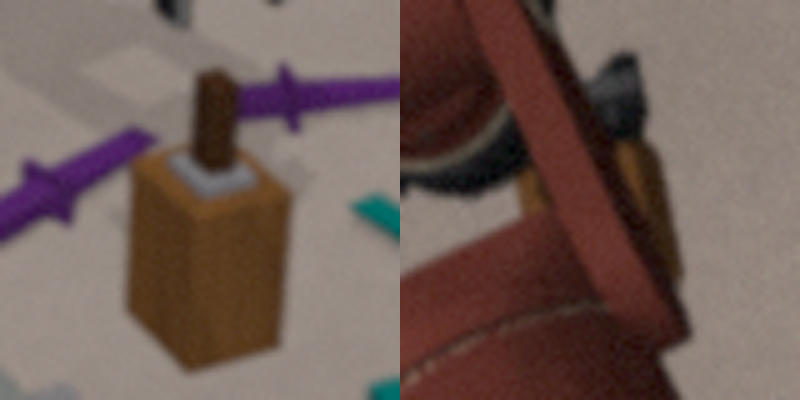

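Emit:
servo_tool:
  delta_pos:
    - [0, 0.025, -0.001]
    - [0, 0.025, 0]
    - [0, 0, 0]
    - [0, 0, 0]
  dr:
    - [0, 0, 0.2]
    - [0, 0, 0]
    - [0, 0, 0]
    - [0, 0, 0]
  grip: [0.6, 0.6, 0.6, 0.6]

```text
t: 14.02
tool_pos: [0.4579, 0.2593, 0.1613]
tool_rot: [-1.564, -0.116, 0.107]
contact_force: [0.2, 0.9, 0.6]
opening: 0.0511
```

```bash
python3 plan.py .4545 .2605 .126 98.4
python3 - <<'E'
from h import *
a=ctrl.get_image('scene')
a=cv2.resize(a[140:220,340:420],(400,400),interpolation=cv2.INTER_CUBIC)
cv2.imwrite('pics/pb2.png',a[:,:,::-1])
E
```

```text
t 14.03 pos [0.4579 0.2593 0.1613] jaw 98.2 tilt 0.39 F [0.2 0.9 0.6] open 0.0511 q [ 0.37 -0.12  1.93  0.    1.33 -1.34]
dworld [-0.0034  0.0012 -0.0353] tool dp [-0.0034  0.0353  0.0015] dr [-0.19 -0.25  0.34] rows 0.6
```

View pics/pb2.png

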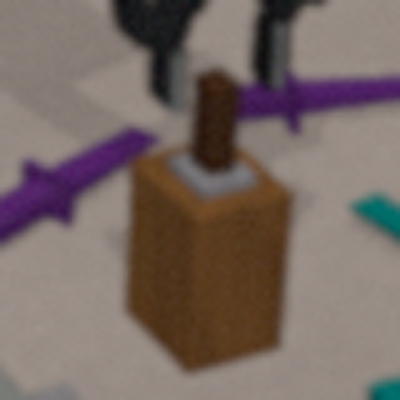

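Run:
```python
from h import *
for P in ([.4545,.2605,.16],[.4579,.2593,.1613],[.4545,.2565,.16]):
    q=S.proj(P)[0]; print(q,((q+.5-[340,140])*5-.5).round(0))
```

```text
[383.35982036 154.90339595] [219.  77.]
[383.47738452 155.14027744] [219.  78.]
[381.9362422  155.14322047] [212.  78.]
```

Emit:
servo_tool:
  delta_pos:
    - [-0.003, 0.013, 0.0015]
    - [0, 0.012, 0]
    - [0, 0.006, 0]
    - [0, 0, 0]
  dr:
    - [-0.2, -0.2, 0.3]
    - [0, 0, 0]
    - [0, 0, 0]
    - [0, 0, 0]
  grip: [0.6, 0.6, 0.6, 0.6]

```text
t: 14.58
tool_pos: [0.4551, 0.2608, 0.1295]
tool_rot: [-1.568, -0.117, 0.113]
contact_force: [-0.1, -1.2, 1.3]
opening: 0.0514
```

```bash
python3 plan.py .4545 .2605 .126 98.4
```

```text
t 14.57 pos [0.4551 0.2608 0.1295] jaw 98.4 tilt 0.13 F [-0.1 -1.2  1.3] open 0.0514 q [ 0.38 -0.09  1.95 -0.    1.28 -1.34]
dworld [-0.0006 -0.0003 -0.0035] tool dp [-0.0006  0.0035 -0.0002] dr [-0.   -0.02  0.13] rows 0.1
```

Emit:
servo_tool:
  delta_pos:
    - [-0.0006, 0.0035, 0]
    - [0, 0, 0]
    - [0, 0, 0]
    - [0, 0, 0]
    - [0, 0, 0]
  dr:
    - [0, 0, 0.1]
    - [0, 0, 0]
    - [0, 0, 0]
    - [0, 0, 0]
    - [0, 0, 0]
  grip: [0.6, 0.3, 0, 0, 0]
  grip_force: 60

```text
t: 15.2
tool_pos: [0.4549, 0.2609, 0.1264]
tool_rot: [-1.568, -0.116, 0.114]
contact_force: [-0.5, 0.7, -0.9]
opening: 0.0173
```

```bash
python3 plan.py .4545 .2605 .126 98.4
```

```text
t 15.2 pos [0.4549 0.2609 0.1264] jaw 98.4 tilt 0.09 F [-0.5  0.7 -0.9] open 0.0173 q [ 0.38 -0.08  1.95 -0.    1.27 -1.34]
dworld [-0.0004 -0.0004 -0.0004] tool dp [-0.0004  0.0004 -0.0003] dr [-0.01 -0.02  0.09] rows 0.0
```

Emit:
servo_tool:
  delta_pos:
    - [0, 0, 0]
    - [0, -0.02, 0]
    - [0, -0.035, 0]
    - [0, -0.04, 0]
    - [0, -0.04, 0]
  dr:
    - [0, 0, 0]
    - [0, 0, 0]
    - [0, 0, 0]
    - [0, 0, 0]
    - [0, 0, 0]
  grip: [0, 0, 0, 0, 0]

```text
t: 15.82
tool_pos: [0.4529, 0.2599, 0.2639]
tool_rot: [-1.57, -0.112, 0.118]
contact_force: [0.8, 0.8, -1.4]
opening: 0.0176
```

```bash
python3 - <<'E'
from h import *
yaw=.169;Rz=R.from_euler('z',yaw).as_matrix();print('gap mid',Rz@[0,.110,0]+[.626,-.0642,0])
a=ctrl.get_image('scene');cv2.imwrite('pics/bl.png',cv2.resize(a[110:220,320:440],None,fx=5,fy=5,interpolation=cv2.INTER_CUBIC)[:,:,::-1])
E
python3 rows.py .6075,.0442,.285,99.7
```

```text
gap mid [0.60749837 0.04423288 0.        ]
t 15.88 pos [0.4555 0.261  0.2713] F [1.7 1.9 3. ] open 0.017
[[0.0198, -0.0022, -0.0394], [0.0197, -0.0023, -0.0395], [0.0195, -0.0023, -0.0396], [0.0193, -0.0023, -0.0397], [0.0192, -0.0023, -0.0397]] 
  [[-0.0, -0.2, 0.4], [0.0, -0.2, 0.0], [0.0, -0.2, 0.0], [0.0, -0.2, 0.0], [0.0, -0.2, 0.0]]
[[0.019, -0.0023, -0.0398]] 
  [[0.0, -0.2, 0.0]]
```

View pics/bl.png

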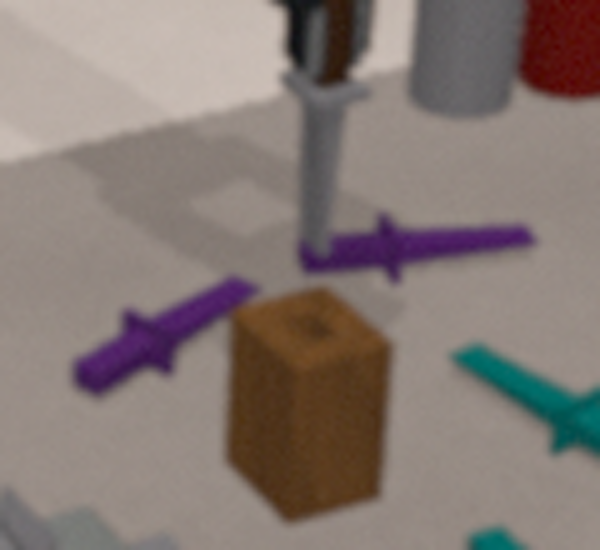

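Emit:
servo_tool:
  delta_pos:
    - [0.02, -0.003, -0.039]
    - [0.02, -0.003, -0.039]
    - [0.0195, -0.002, -0.0395]
    - [0.019, -0.002, -0.0395]
    - [0.019, -0.002, -0.0395]
  dr:
    - [0, -0.2, 0.4]
    - [0, -0.2, 0]
    - [0, -0.2, 0]
    - [0, -0.2, 0]
    - [0, -0.2, 0]
  grip: [0, 0, 0, 0, 0]

```text
t: 16.5
tool_pos: [0.5856, 0.08, 0.293]
tool_rot: [-1.563, -0.143, 0.125]
contact_force: [-0.3, -0.5, -2.3]
opening: 0.017
```

Emit:
servo_tool:
  delta_pos:
    - [0.01, 0, -0.02]
    - [0, 0, 0]
    - [0, 0, 0]
  dr:
    - [0, -0.2, 0]
    - [0, 0, 0]
    - [0, 0, 0]
  grip: [0, 0, 0]

```text
t: 16.88
tool_pos: [0.5997, 0.0602, 0.2944]
tool_rot: [-1.562, -0.144, 0.126]
contact_force: [0.1, -0.9, -1.8]
opening: 0.0171
```

```bash
python3 plan.py .6075 .0442 .26 99.7
```

```text
t 16.88 pos [0.5997 0.0602 0.2944] jaw 99.8 tilt 0.71 F [ 0.1 -0.9 -1.8] open 0.0171 q [-0.03 -0.03  1.62  0.01  1.55 -1.77]
dworld [ 0.0078 -0.016  -0.0344] tool dp [ 0.0045  0.0344 -0.0172] dr [-0.2   0.14  0.68] rows 0.6
```

Emit:
servo_tool:
  delta_pos:
    - [0.0045, 0.02, -0.0172]
    - [0, 0.012, 0]
    - [0, 0, 0]
    - [0, 0, 0]
  dr:
    - [-0.2, 0, 0.7]
    - [0, 0, 0]
    - [0, 0, 0]
    - [0, 0, 0]
  grip: [0, 0, 0, 0]

```text
t: 17.38
tool_pos: [0.606, 0.0456, 0.2585]
tool_rot: [-1.566, -0.134, 0.141]
contact_force: [-0.0, 0.3, -2.2]
opening: 0.0175
```

```bash
python3 plan.py .6075 .0442 .25 99.7
cat > look.py <<'E'
from h import *
import sys
im=np.mean([ctrl.get_image('scene').astype(float) for _ in range(2)],0).astype(np.uint8)
X,Y,W_,H_,k=270,130,90,115,5
b=cv2.resize(im[Y:Y+H_,X:X+W_],None,fx=k,fy=k,interpolation=cv2.INTER_CUBIC)[:,:,::-1].copy();b0=b.copy()
o=ctrl.get_obs();M=R.from_rotvec(o['tool_rot']).as_matrix();p=o['tool_pos']
def L(P,col):
    q=((S.proj(P)+.5-[X,Y])*k-.5).astype(int); cv2.polylines(b,[q],False,col,1)
# blade: x axis = tool x , y axis=jaw
for s in (1,-1):
    for x in (-.012,.012):
        L([p+M[:,1]*.0264+M[:,0]*x+M[:,2]*s*.0069,p+M[:,1]*.1164+M[:,0]*x+M[:,2]*s*.0015],(0,255,255))
Rz=R.from_euler('z',.169).as_matrix();W=lambda P:(Rz@np.array(P,float).T).T+[.626,-.0642,0]
for s in (1,-1):
    g=.0055;D=.11
    L(W([(-.025,D+s*(g/2+.007),.124),(.025,D+s*(g/2+.007),.124),(.025,D+s*g/2,.112),(-.025,D+s*g/2,.112),(-.025,D+s*(g/2+.007),.124)]),(0,0,255))
cv2.imwrite(sys.argv[1],np.hstack([b0,b])[:600,:800] if False else cv2.resize(np.hstack([b0,b]),(800,int(800/(2*W_)*H_))))
E
python3 look.py pics/g1.png
```

```text
t 17.38 pos [0.606  0.0456 0.2585] jaw 100.0 tilt 0.24 F [-0.   0.3 -2.2] open 0.0175 q [-0.05  0.01  1.64 -0.    1.5  -1.79]
dworld [ 0.0015 -0.0014 -0.0085] tool dp [ 0.0012  0.0085 -0.0016] dr [-0.05  0.34 -0.24] rows 0.1
```

View pics/g1.png

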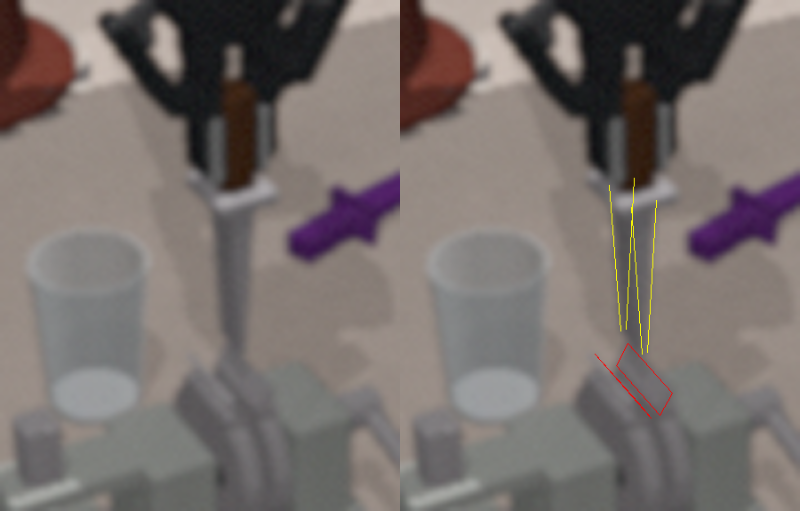

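```bash
sed -e 's/X,Y,W_,H_,k=.*/X,Y,W_,H_,k=300,195,50,60,8/' -e 's/range(2)/range(4)/' look.py > look2.py; python3 look2.py pics/g2.png
```

```text
(no output)
```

View pics/g2.png

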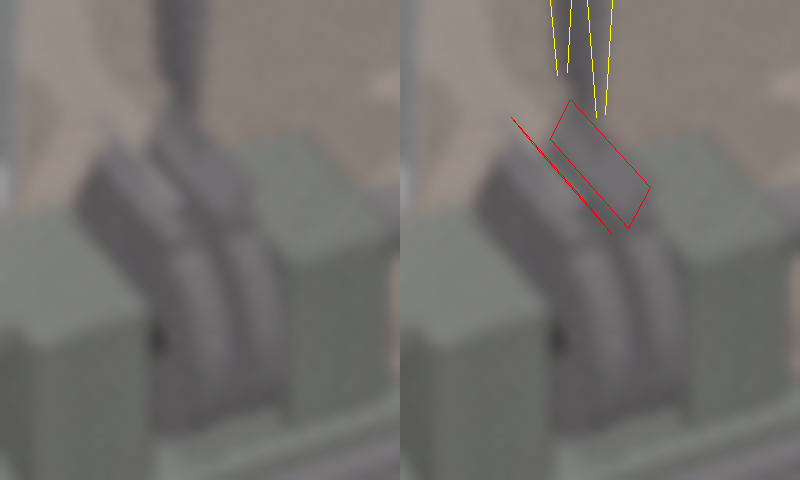

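Emit:
servo_tool:
  delta_pos:
    - [0.0012, 0.012, -0.0014]
    - [0, 0.013, 0]
    - [0, 0.01, 0]
    - [0, 0, 0]
  dr:
    - [0, 0.3, -0.2]
    - [0, 0, 0]
    - [0, 0, 0]
    - [0, 0, 0]
  grip: [0, 0, 0, 0]

```text
t: 18.18
tool_pos: [0.6075, 0.0441, 0.2212]
tool_rot: [-1.566, -0.133, 0.133]
contact_force: [0.5, -0.6, -1.5]
opening: 0.0172
```

```bash
python3 plan.py .6075 .0445 .2184 99.7; python3 look2.py pics/g3.png
```

```text
t 18.18 pos [0.6075 0.0441 0.2212] jaw 99.7 tilt 0.04 F [ 0.5 -0.6 -1.5] open 0.0172 q [-0.05  0.03  1.68  0.    1.44 -1.79]
dworld [ 0.      0.0004 -0.0028] tool dp [0.0001 0.0028 0.0004] dr [-0.04 -0.   -0.01] rows 0.0
```

View pics/g3.png

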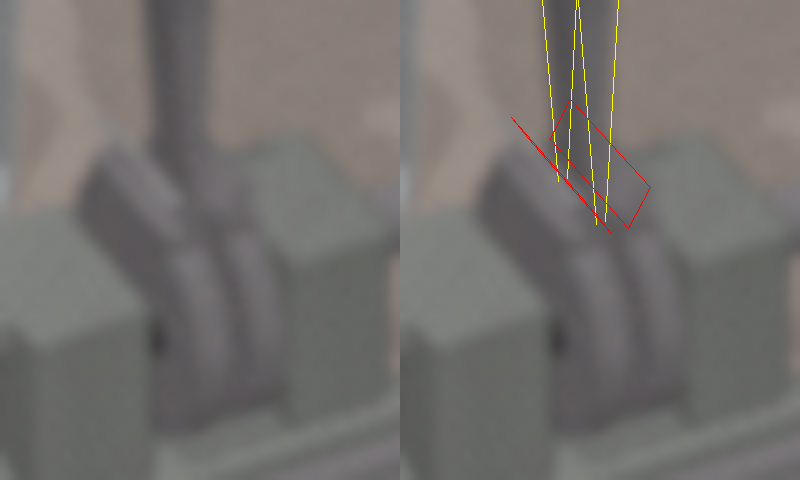

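Emit:
servo_tool:
  delta_pos:
    - [0, 0.004, 0.0005]
    - [0, 0.004, 0]
    - [0, 0.004, 0]
  dr:
    - [0, 0, 0]
    - [0, 0, 0]
    - [0, 0, 0]
  grip: [0, 0, 0]

```text
t: 18.75
tool_pos: [0.6094, 0.0446, 0.2127]
tool_rot: [-1.567, -0.138, 0.128]
contact_force: [0.4, 0.6, -2.5]
opening: 0.0173
```

Emit:
servo_tool:
  delta_pos:
    - [0, 0.004, 0]
    - [0, 0.004, 0]
    - [0, 0.004, 0]
  dr:
    - [0, 0, 0]
    - [0, 0, 0]
    - [0, 0, 0]
  grip: [0, 0, 0]

```text
t: 19.12
tool_pos: [0.6094, 0.0447, 0.1997]
tool_rot: [-1.567, -0.138, 0.128]
contact_force: [-0.5, -0.6, -1.2]
opening: 0.0173
```

```bash
python3 plan.py .6075 .0445 .2 99.7
```

```text
t 19.12 pos [0.6094 0.0447 0.1997] jaw 99.7 tilt 0.37 F [-0.5 -0.6 -1.2] open 0.0173 q [-0.05  0.05  1.7   0.    1.39 -1.79]
dworld [-0.0019 -0.0002  0.0003] tool dp [-0.0019 -0.0003  0.0001] dr [0.03 0.01 0.36] rows 0.0
```

Emit:
servo_tool:
  delta_pos:
    - [-0.001, 0.002, 0]
    - [0, 0.003, 0]
    - [0, 0.003, 0]
  dr:
    - [0, 0, 0.3]
    - [0, 0, 0]
    - [0, 0, 0]
  grip: [0, 0, 0]

```text
t: 19.5
tool_pos: [0.6088, 0.0443, 0.1917]
tool_rot: [-1.568, -0.135, 0.132]
contact_force: [0.9, 0.2, -0.6]
opening: 0.0176
```

Emit:
servo_tool:
  delta_pos:
    - [0, 0.003, 0]
    - [0, 0.003, 0]
  dr:
    - [0, 0, 0]
    - [0, 0, 0]
  grip: [0, 0]

```text
t: 19.75
tool_pos: [0.6091, 0.0441, 0.1858]
tool_rot: [-1.568, -0.135, 0.131]
contact_force: [-0.3, -1.0, -0.7]
opening: 0.0173
```

```bash
python3 plan.py .6075 .0445 .2 99.7; python3 look2.py pics/g4.png
```

```text
t 19.75 pos [0.6091 0.0441 0.1858] jaw 99.7 tilt 0.18 F [-0.3 -1.  -0.7] open 0.0173 q [-0.05  0.06  1.71 -0.    1.37 -1.79]
dworld [-0.0016  0.0004  0.0142] tool dp [-0.0015 -0.0142  0.0006] dr [0.09 0.01 0.15] rows 0.2
```

View pics/g4.png

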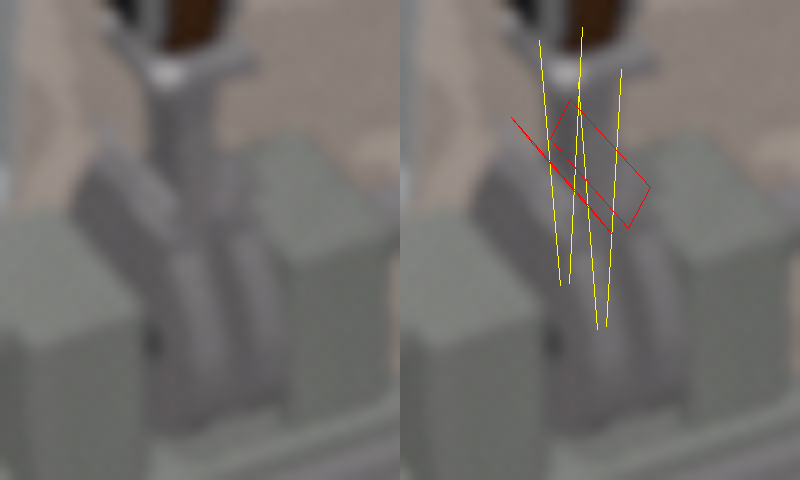

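Emit:
servo_tool:
  delta_pos:
    - [0, 0.003, 0.0003]
    - [0, 0.003, 0]
  dr:
    - [0, 0, 0.1]
    - [0, 0, 0]
  grip: [0, 0]

```text
t: 20.2
tool_pos: [0.6093, 0.0446, 0.1801]
tool_rot: [-1.568, -0.134, 0.132]
contact_force: [0.4, 0.2, -0.1]
opening: 0.0174
```

Emit:
servo_tool:
  delta_pos:
    - [0, 0.0025, 0]
  dr:
    - [0, 0, 0]
  grip: [0]

```text
t: 20.32
tool_pos: [0.6095, 0.0446, 0.1779]
tool_rot: [-1.568, -0.135, 0.132]
contact_force: [0.4, 0.4, 1.0]
opening: 0.0177
```

Emit:
servo_tool:
  delta_pos:
    - [0, 0.0025, 0]
  dr:
    - [0, 0, 0]
  grip: [0]

```text
t: 20.45
tool_pos: [0.6097, 0.0446, 0.1757]
tool_rot: [-1.568, -0.135, 0.131]
contact_force: [-1.1, 0.3, 2.0]
opening: 0.0175
```

```bash
python3 plan.py .6075 .0445 .2 99.7
```

```text
t 20.45 pos [0.6097 0.0446 0.1757] jaw 99.7 tilt 0.18 F [-1.1  0.3  2. ] open 0.0175 q [-0.05  0.07  1.71 -0.    1.36 -1.79]
dworld [-0.0022 -0.0001  0.0243] tool dp [-0.0021 -0.0243  0.0002] dr [0.11 0.03 0.15] rows 0.4
```

Emit:
servo_tool:
  delta_pos:
    - [0, 0.0025, 0]
  dr:
    - [0, 0, 0.1]
  grip: [0]

```text
t: 20.58
tool_pos: [0.6099, 0.0446, 0.1734]
tool_rot: [-1.569, -0.134, 0.132]
contact_force: [-0.8, 0.2, 2.5]
opening: 0.0173
```

Emit:
servo_tool:
  delta_pos:
    - [0, 0.0025, 0]
  dr:
    - [0, 0, 0]
  grip: [0]

```text
t: 20.7
tool_pos: [0.6102, 0.0446, 0.1712]
tool_rot: [-1.569, -0.135, 0.132]
contact_force: [0.2, -0.3, 3.1]
opening: 0.0174
```

Emit:
servo_tool:
  delta_pos:
    - [-0.0002, 0.0025, 0]
  dr:
    - [0, 0, 0]
  grip: [0]

```text
t: 20.82
tool_pos: [0.6103, 0.0446, 0.1691]
tool_rot: [-1.569, -0.136, 0.131]
contact_force: [-0.1, 0.5, 5.2]
opening: 0.0174
```

Emit:
servo_tool:
  delta_pos:
    - [-0.0002, 0.0025, 0]
  dr:
    - [0, 0, 0]
  grip: [0]

```text
t: 20.95
tool_pos: [0.6104, 0.0446, 0.1669]
tool_rot: [-1.569, -0.136, 0.13]
contact_force: [-1.0, 1.3, 3.4]
opening: 0.0175
```

Emit:
servo_tool:
  delta_pos:
    - [0, 0, 0]
    - [0, 0, 0]
  dr:
    - [0, 0, 0]
    - [0, 0, 0]
  grip: [0, 0]

```text
t: 21.2
tool_pos: [0.6104, 0.0446, 0.1666]
tool_rot: [-1.569, -0.136, 0.13]
contact_force: [0.6, -1.3, 3.6]
opening: 0.0174
```

```bash
python3 - <<'E'
from station import ctrl
import numpy as np
F=[]
for i in range(5):
    ctrl.get_image('scene');o=ctrl.get_obs();F.append(o['contact_force'][2])
print(np.round(F,1),np.round(o['dq'],3))
E
python3 plan.py .6075 .0445 .2 99.7; python3 look.py pics/g5.png
```

```text
[3.4 1.8 2.5 2.4 3. ] [-0.001  0.001  0.    -0.     0.001 -0.001]
t 21.45 pos [0.6103 0.0446 0.1665] jaw 99.7 tilt 0.25 F [ 1.  -0.3  3. ] open 0.0174 q [-0.05  0.08  1.72 -0.    1.34 -1.79]
dworld [-0.0028 -0.0001  0.0335] tool dp [-0.0027 -0.0335  0.0003] dr [0.12 0.03 0.21] rows 0.5
```

View pics/g5.png

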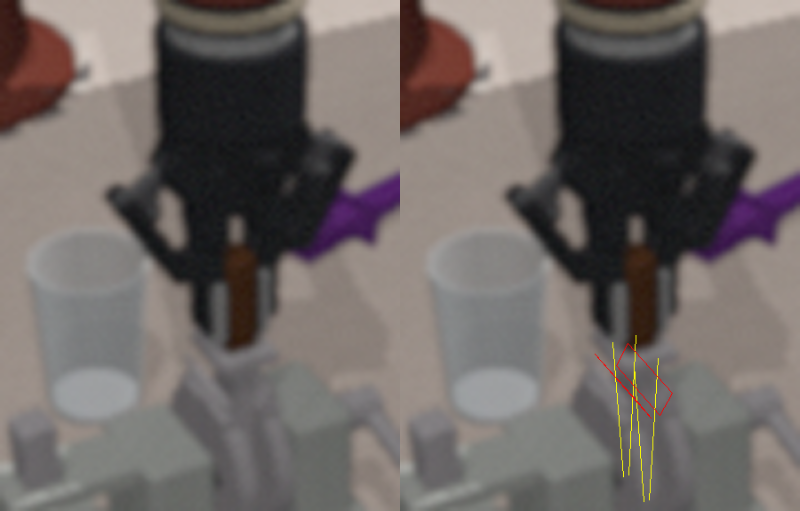

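Run:
```python
from h import *
a=ctrl.get_image('scene');cv2.imwrite('pics/f.png',cv2.resize(a[130:330,130:450],None,fx=2.5,fy=2.5,interpolation=cv2.INTER_CUBIC)[:,:,::-1])
```

```text
(no output)
```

View pics/f.png

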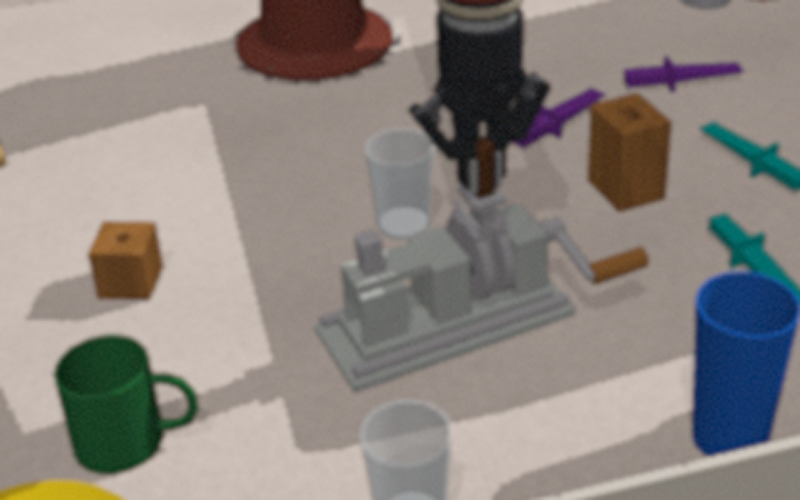

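The picture shows the pin head seated on the tongue at (370,250) and the wedge held between the plates at (485,210). The block and the stand are empty, and the tumbler and mug have not moved.

```bash
python3 -c "
from station import ctrl
print(ctrl.finish_job())"
```

```text
the job is handed in; nothing more can be done
None
```

The pin is home and released, and the wedge is held still between the plates at a snug drag. I handed the job in at about 21.7 s.

- **Pin:** I dropped it through the tongue and lug. It met a firm stop (about 6.6 N) at the height where the head's underside should lie on the tongue. I then let go, and later pictures show the head still seated there.
- **Wedge:** I slid it down between the plates, and the tip is about 61 mm below the plates' edge. The collar is about 16 mm above the lips.
- **Drag:** Over the last slides the hand read about 3.1, 5.2 and 3.4 N upward. Adding the wedge's own weight of about 1.6 N, the drag is roughly 5 to 7 N. The readings are noisy by about 1 N. At rest the reading eased to about 2.7 N with the arm still.
- **Squeeze:** I estimate about 5 N on each plate, worked out from depth and spring rate. I did not measure it.
- **Bystanders:** The tumbler and the green mug are where they stood.
- **Checks that fell short:** The top camera was blocked by the arm during the pin's grasp and fit and the wedge's grasp, so I relied on the scene camera, which seems to read about 1.3 mm off in y. The wedge sits about 3 mm off the middle along the plates' width, still well within the 50 mm plates.

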